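Click the needle-depth ring to its mark and lock it

ROBOT

A 6-joint arm with a two-finger parallel gripper is mounted at the origin on a cart in front of the work surface, level with it; the furniture and walls round the work are solid. World frame = base frame: x ahead of the robot, y to its left, z up, the work surface at z = 0. Lengths are in m, angles in rad, forces in N, time in s.
With the tool pointing down it reaches from about 0.225 to 0.875 m from the base axis. Payload 3.4 kg.
Tool frame: the origin (TCP) lies at the very end of the fingers, on their centre line; the grasp point (between the pads) lies manip.pinch_z behind it (manip.pinch_z is the distance from the TCP to the grasp point, in m); z points along the fingers, y is the direction in which the jaws open and shut (so a half turn about z gives the same grasp; the last joint's range is limited). The gripper opens to 85 mm and grips with 20 to 120 N. Pads are 22 mm wide; open, the fingers measure 114 mm over their backs; the gripper's body (76 mm by 85 mm) begins 54 mm behind the grasp point. The pads swing forward as they close: fully open they stand 13 mm farther back than shut.
Start: joints at [-1.4, 0.276, 1.505, -0, 1.361, -0.121], TCP at [0.165, -0.551, 0.231] pointing down, gripper open.
Joint ranges: [-2.89, 2.89], [-0.75, 2.08], [0.22, 2.7], [-1.18, 4.32], [0.11, 2.71], [-2.7, 2.7]. Speed limits (rad/s): [2.57, 2.57, 3.14, 3.14, 3.14, 3.14].

INTERFACE

Orientations are given as a unit quaternion [w, x, y, z].
In Python, from rig import manip, imaging, workorder gives the robot as it stands.
- The arm moves only by the tool apply_moves, never from a script. Its argument "moves" is one flat list of numbers, 7 for each row, row after row: the finger opening in m, from 0 to 0.0854, then the shift along the tool's x, y, z in m, then the turn, a rotation vector about the tool's x, y, z in rad. In form: [jaw, tx, ty, tz, rx, ry, rz, jaw, tx, ty, tz, rx, ry, rz, ...]. A call has exactly 8 rows; each row shifts and turns the pose as measured when the row begins, along the tool's axes as they then stand; what a row does not reach is not made up. A row lasts 1/12 s, in which the tool goes at most 41.7 mm and 7.16 degrees, less where a joint would pass 70% of its speed; a pose out of reach is approached as far as the arm can. A call with a gripper value outside its range is refused whole. The fingers move at their own pace and stop on an object; "newtons" is the grip in N (left out, the last holds). Time passes only in rows, so rows that do not move let the fingers close, or fill a call up. It gives the time, the measured TCP pose, the force and the opening at its end, in the units of the state.
- manip.get_state(): the state, without advancing time (a new reading comes with each control period).
- imaging.get_image(name): name is "scene" or "top"; returns a dict with "image" (420x560x3 uint8, red, green, blue), "range_z" (420x560 float32, m along the optical axis (not along the pixel's ray), 0 where there is no reading), "fx", "fy", "cx", "cy" (pixels), "R" (3x3) and "t" (3): a world point X has camera coordinates R X + t. Camera axes: x right, y down, z forward; pixel columns grow to the right and rows downward; lengths in m; the calibration is good to about 2 mm. A picture is of the moment at which its call begins.
- workorder.sign_off(): hands the job in, once; it reports no verdict.
The state is a dict: "clock": time; "qpos": joint angles; "qd": joint speeds; "effort": joint torques, N m; "position": TCP position; "ee_rot": TCP orientation; "contact_force": force on the tool from outside, world axes, zero at the start; "moment": the same for the moment, N m; "width": finger opening in m.
Only numpy, scipy, OpenCV 4.12 (cv2) and the standard library are available. Lean on these libraries where they do the work, as an engineer would, in place of code of your own. Each camera call takes 0.05 s, during which the arm holds its last target.

TASK

Set the needle depth of the tattoo machine clamped in the bench stand, using only a fingertip: flick the top of the black knurled ring away from you, click by click, until the ring's long white line stands at the top in line with the white index on the fixed collar beside it, and do not wind it past the index. Then push the orange sliding lock towards the ring, fully home, so that the setting cannot creep. Nothing is to be picked up: the stand stays where it is, and the needle pouch, steel grip, orange ink bottle and blue tape round it are left alone.

Things in the scene. Friction and masses are not known exactly. Their poses are not given: they have to be found in the camera images.
- machine_stand: Dark steel base 92 x 176 x 14 mm with two grey U cradles (tops 55 mm up, at y -82 and +41 mm, 14 mm thick) holding a pen-shaped tattoo machine level along the stand's y axis, 52 mm up. 2 kg, loose, stands by its weight. Origin: underside, on the bench, straight below the machine's axis. +y is the needle end, -y the cord end, +x away from the robot (yaw within 0.35 rad).
- ring_top (a point): Highest point of the adjusting ring, mid-width (fixed to the stand, does not turn), 73 mm above the bench, 12.5 mm to +y of the stand's origin. The ring: black knurled rubber thumbwheel, 42 mm diameter, 20 mm wide, turning on the machine's axis; behind it (-y) a 5 mm steel rim with one notch a click.
- index_mark (a point): White index line, 4.5 mm wide, along the top of the fixed black collar (36 mm diameter, 8 mm long) just to the +y side of the ring; 70 mm above the bench, 15 mm to +y of ring_top.
- depth_ring (a joint): Turn of the ring, rad. Clicks every 0.5236 (30 degrees, 11 mm of rim); a click stop pulls it to the nearest; about 1.5 N along the rim takes it over. Grows as the ring's top moves away from the robot (stand's +x). 0: its long white line (5 mm wide) is on top at the index, the wanted setting. Starts 2 or 3 clicks below, line facing the robot; Stops -2.88, 1.31.
- depth_lock (a joint): Slide of the orange lock on the motor housing, m: 0 fully back (ring free), 0.008 fully home towards the ring (stand's +y), its steel pawl in a notch of the ring's rim so the ring cannot turn. Starts at 0 to 0.0015, slides with about 2 N, stays where left. It enters only if the ring is in a click.
- lock_nub (a point): Middle of the top of the lock's orange thumb nub (moves with it), 78 mm above the bench; nub 18 mm in x, 10 mm in y, standing 11 mm above the dark grey motor housing (30 mm diameter, top 67 mm above the bench, y -96 to -4 mm). With the lock back it lies 52 mm to -y of ring_top. Behind it (-y) the housing is bare for 50 mm.
- needle_pack: Sealed cartridge pouch, 98 x 42 x 10 mm, loose, lying flat on the robot's side of the stand. Origin: centre of its underside.
- spare_grip: Knurled pale steel grip tube, 21 x 62 x 21 mm, loose, lying behind the stand. Origin: centre of its underside.
- ink_orange: Small pigment bottle with a white and orange label, 29 mm diameter, 96 mm tall, loose, upright, to the right of the stand. Origin: centre of its underside.
- tape_blue: Roll of blue tape, 66 x 64 x 16 mm, loose, lying flat, to the right of the stand and farther back. Origin: centre of its underside.

How it is judged:
On the way, in this order (a step that is already met when the one before it is completed fails the run):
1. the ring rests in the click where its white line meets the index, with the lock still back (value of joint depth_ring between -0.13 and 0.13 rad and value of joint depth_lock below 0.0035 m), for 0.2 s.
2. the lock is fully home with the ring on its mark (value of joint depth_lock above 0.0065 m and value of joint depth_ring between -0.13 and 0.13 rad), for 0.2 s.
At the end, for the whole second after the job is handed in: The ring stands within 0.13 rad (a quarter of a click) of its mark, the lock is home (at least 6.5 of its 8 mm), and the stand is at rest, flat on the bench, within 25 mm of where it stood (all of step 2 and distance of machine_stand from where it was at the start of the episode below 0.025 m and angle between machine_stand's own z axis and vertical below 0.05 rad and linear speed of machine_stand below 0.01 m/s); the robot touches nothing.
It fails at once if the ring is wound past the index to the next click (value of joint depth_ring above 0.42 rad).
It fails at once if the stand is lifted, tipped or shoved more than 25 mm (height (world z) of machine_stand above 0.01 m or angle between machine_stand's own z axis and vertical above 0.12 rad or distance of machine_stand from where it was at the start of the episode above 0.025 m).
It fails at once if a bystander (pouch, grip, ink bottle, tape) is moved more than 25 mm (distance of any of needle_pack, spare_grip, ink_orange, tape_blue from where it was at the start of the episode above 0.025 m).
It also fails if it takes over 45 s, if anything falls off the work surface, if the arm or the gripper's body presses on something with over 40 N, if the wrist force passes 120 N, or if a joint passes its speed limit or range.

## Working session

There is one attempt and no reset: what is moved stays moved. The work goes in short steps, Python scripts to look and compute and a tool call to move; the robot and the scene stay as the last step left them, time stands still between calls to the robot, and variables do not carry over. Pictures are saved under pics/ and viewed, and the job is handed in when it is done.

Besides the shell and the picture viewer there is one more tool, called after "Request:" as name(argument=value, ...), one argument or row to a line, values as JSON. apply_moves: Moves the arm, as the interface text tells. Its arguments: {"type":"object","properties":{"moves":{"type":"array"},"newtons":{"type":"number"}},"required":["moves"]}

```bash
mkdir -p pics; python3 - <<'E'
from rig import manip, imaging
import cv2, numpy as np
for n in ["scene","top"]:
    d=imaging.get_image(n); cv2.imwrite(f"pics/{n}0.png",d["image"][:,:,::-1])
    np.savez(f"{n}0.npz",**d)
    print(n,d["fx"],d["cx"],d["cy"],np.round(-d["R"].T@d["t"],3),np.round(d["R"],3).tolist())
s=manip.get_state(); print(s, manip.pinch_z)
E
```

```text
scene 423.84772858951317 277.77998764466435 206.44788571617295 [0.226 0.436 0.665] [[-0.842, -0.54, -0.003], [-0.371, 0.583, -0.723], [0.392, -0.607, -0.691]]
top 504.90297642749863 285.8274152513941 207.51857978471662 [ 0.487 -0.085  0.935] [[0.013, -1.0, -0.006], [-0.998, -0.012, -0.065], [0.065, 0.007, -0.998]]
{'clock': 0.1, 'qpos': array([-1.40003121e+00,  2.76521920e-01,  1.50604181e+00, -8.95103918e-08,
        1.36070616e+00, -1.21036034e-01]), 'qd': array([ 0.00084222, -0.00069812, -0.00249202, -0.0004401 , -0.00065388,
        0.00057017]), 'effort': array([ 1.09885212e-03, -4.17701948e+01, -2.46404511e+01, -1.20825789e-04,
        5.76004823e-03,  1.40535971e-05]), 'position': array([ 0.16530553, -0.55021296,  0.23051777]), 'ee_rot': array([-8.38360596e-04,  9.89375029e-01,  1.45383454e-01, -2.08935249e-05]), 'contact_force': array([-0.05962333, -0.34090618,  0.28402959]), 'moment': array([-0.06330487,  0.00999231, -0.02546704]), 'width': 0.08541139247764848} 0.0187
```

View pics/scene0.png

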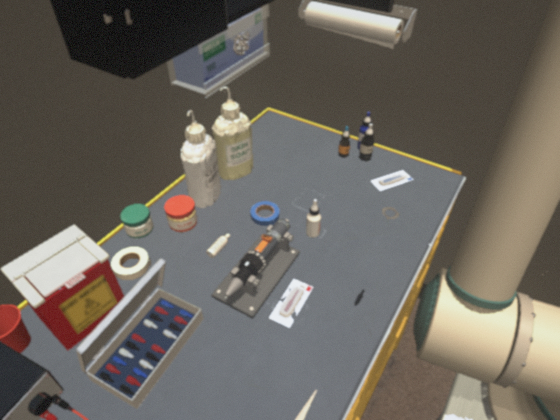

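View pics/top0.png

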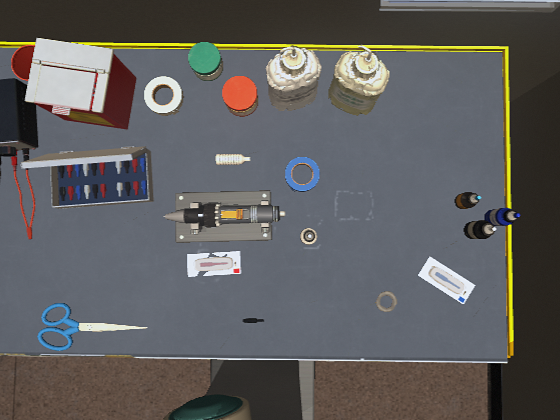

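The scene view shows the stand at about (257,270). In the top view it is at about (223,216): needle end left at col 165, orange lock near (232,213), bottle at (309,236). I'll zoom in.

```bash
cat > h.py <<'E'
import numpy as np, cv2
from rig import manip, imaging
def pt(d,u,v,z=None):
    R,t=d["R"],d["t"]; C=-R.T@t
    r=R.T@np.array([(u-d["cx"])/d["fx"],(v-d["cy"])/d["fy"],1.0])
    if z is None:
        return C+r*d["range_z"][int(round(v)),int(round(u))]
    return C+r*(z-C[2])/r[2]
def proj(d,X):
    c=d["R"]@np.asarray(X)+d["t"]; return c[0]/c[2]*d["fx"]+d["cx"],c[1]/c[2]*d["fy"]+d["cy"]
def crop(d,u0,v0,u1,v1,k,name):
    im=d["image"][v0:v1,u0:u1,::-1]; cv2.imwrite("pics/"+name,cv2.resize(im,None,fx=k,fy=k,interpolation=cv2.INTER_CUBIC))
E
python3 - <<'E'
from h import *
d=np.load("top0.npz"); crop(d,155,180,295,280,5,"topz.png")
s=np.load("scene0.npz"); crop(s,205,205,315,320,5,"scz.png")
# base plate pixels: height ~14mm in top
H,W=d["range_z"].shape
P=np.array([[pt(d,u,v) for u in range(155,295)] for v in range(180,280)])
z=P[...,2]
m=((z>0.009)&(z<0.02)).astype(np.uint8)
n,l,st,c=cv2.connectedComponentsWithStats(m); 
for i in range(1,n):
    if st[i,4]>150:print(st[i],P[l==i].mean(0))
full=(z>0.009)
n,l,st,c=cv2.connectedComponentsWithStats(full.astype(np.uint8))
for i in range(1,n):
    if st[i,4]>100:
        q=P[l==i]; print(st[i],q.min(0).round(3),q.max(0).round(3))
# machine axis: points z>0.05
q=P[(z>0.055)]; c,v=q[:,:2].mean(0),np.linalg.svd(q[:,:2]-q[:,:2].mean(0),full_matrices=False)[2]
print("axis",c,v)
for u,v_ in [(202,216),(230,213),(232,213),(215,216)]: print(u,v_,pt(d,u,v_).round(4))
E
```

```text
[  20   10   96   21 1348] [0.56313474 0.03892788 0.01540406]
[  20   42   97   21 1514] [0.4998952  0.03720377 0.01527517]
[ 39  77  39  14 448] [0.44367997 0.05320615 0.01233147]
[   8   10  122   53 5077] [ 0.482 -0.085  0.009] [0.58  0.135 0.935]
[ 39  77  39  14 449] [ 0.432 -0.085  0.009] [0.487 0.088 0.935]
axis [0.52889819 0.02087567] [[ 0.01051796  0.99994468]
 [-0.99994468  0.01051796]]
202 216 [0.5274 0.0642 0.0724]
230 213 [0.5332 0.0163 0.0727]
232 213 [0.5332 0.0129 0.0719]
215 216 [0.5278 0.0421 0.0711]
```

View pics/topz.png

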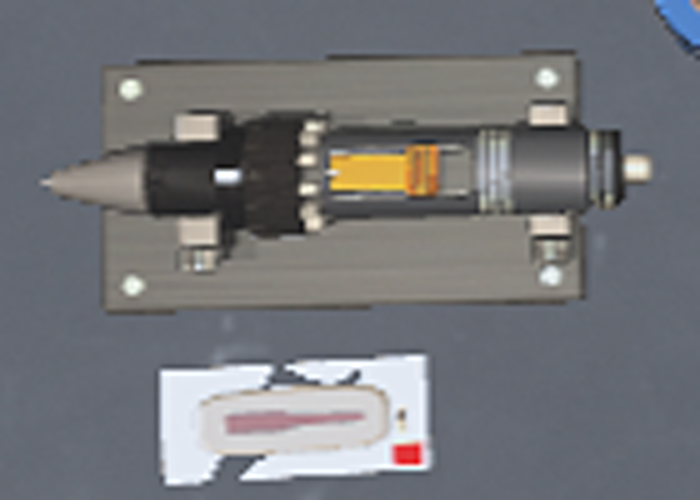

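View pics/scz.png

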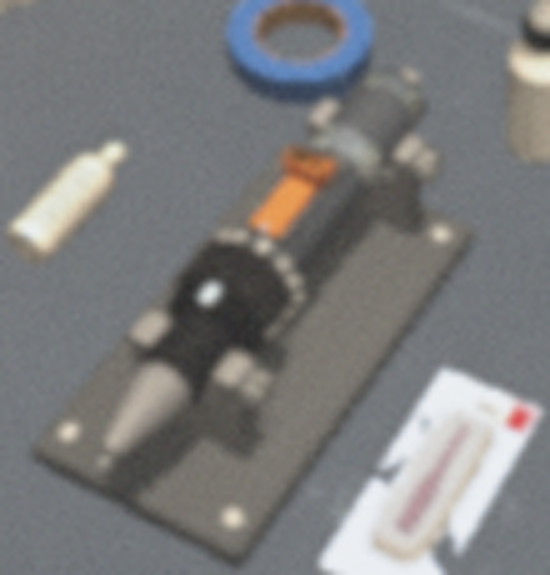

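```bash
python3 - <<'E'
from h import *
from scipy.spatial.transform import Rotation as Ro
d=np.load("top0.npz"); s=np.load("scene0.npz")
print("index top",pt(d,155+228/5,180+176/5,.070),"scene",pt(s,205+209/5,205+293/5,.070))
print("nub",pt(d,155+422/5,180+170/5,.078),"scene",pt(s,205+310/5,205+163/5,.076))
cs=[(105,66),(577,52),(583,298),(108,310)]
C=np.array([pt(d,155+a/5,180+b/5,.014) for a,b in cs]); print(C.round(4)); m=C.mean(0); print("plate c",m)
print("yaw", [np.arctan2(-(C[i]-C[j])[0],(C[i]-C[j])[1]) for i,j in((0,1),(3,2))])
E
```

```text
index top [0.52890194 0.06702373 0.07      ] scene [0.53008888 0.06701639 0.07      ]
nub [ 5.31372655e-01 -3.76550428e-04  7.80000000e-02] scene [5.31177604e-01 4.33147603e-04 7.60000000e-02]
[[ 0.5714  0.123   0.014 ]
 [ 0.5787 -0.0501  0.014 ]
 [ 0.4887 -0.0536  0.014 ]
 [ 0.4822  0.1195  0.014 ]]
plate c [0.53025064 0.03471903 0.014     ]
yaw [np.float64(0.04179433554619871), np.float64(0.03783094735760373)]
```

```bash
cat > plan.py <<'E'
from h import *
from scipy.spatial.transform import Rotation as Ro
import sys
# usage: x y z yaw(rad, of tool x) n
x,y,z,yaw,n=map(float,sys.argv[1:6]); n=int(n)
s=manip.get_state(); w=s["ee_rot"]; R0=Ro.from_quat([w[1],w[2],w[3],w[0]]); p0=s["position"]
Rt=Ro.from_euler("z",yaw)*Ro.from_euler("x",np.pi)
rv=(R0.inv()*Rt).as_rotvec(); print("pos",p0,"rot left",rv, "F",s["contact_force"],"w",s["width"],"t",s["clock"])
dp=(np.array([x,y,z])-p0)/n; R=R0
k=max(n,1); step=rv/k
for i in range(min(n,16)):
    print(np.round(R.inv().apply(dp),4).tolist(),np.round(step,3).tolist()); R=R*Ro.from_rotvec(step)
E
python3 plan.py .522 .052 .15 1.606 20
```

```text
pos [ 0.16530553 -0.55021296  0.23051777] rot left [-1.28513939e-03 -1.26647428e-03 -1.31419850e+00] F [-0.05962333 -0.34090618  0.28402959] w 0.08541139247764848 t 0.1
[0.0257, -0.0237, 0.0041] [-0.0, -0.0, -0.066]
[0.0272, -0.022, 0.0041] [-0.0, -0.0, -0.066]
[0.0286, -0.0201, 0.0041] [-0.0, -0.0, -0.066]
[0.0299, -0.0182, 0.0041] [-0.0, -0.0, -0.066]
[0.031, -0.0162, 0.0041] [-0.0, -0.0, -0.066]
[0.032, -0.0141, 0.0041] [-0.0, -0.0, -0.066]
[0.0329, -0.012, 0.0041] [-0.0, -0.0, -0.066]
[0.0336, -0.0098, 0.004] [-0.0, -0.0, -0.066]
[0.0342, -0.0076, 0.004] [-0.0, -0.0, -0.066]
[0.0346, -0.0053, 0.004] [-0.0, -0.0, -0.066]
[0.0349, -0.003, 0.004] [-0.0, -0.0, -0.066]
[0.035, -0.0007, 0.004] [-0.0, -0.0, -0.066]
[0.035, 0.0016, 0.004] [-0.0, -0.0, -0.066]
[0.0348, 0.0038, 0.004] [-0.0, -0.0, -0.066]
[0.0345, 0.0061, 0.004] [-0.0, -0.0, -0.066]
[0.034, 0.0084, 0.004] [-0.0, -0.0, -0.066]
```

Request:
apply_moves(
  moves=[0,0.026,-0.024,0.002,0,0,-0.066,0,0.027,-0.022,0.002,0,0,-0.066,0,0.029,-0.02,0.002,0,0,-0.066,0,0.03,-0.018,0.002,0,0,-0.066,0,0.031,-0.016,0.002,0,0,-0.066,0,0.032,-0.014,0.002,0,0,-0.066,0,0.033,-0.012,0.002,0,0,-0.066,0,0.034,-0.01,0.002,0,0,-0.066],
  newtons=30,
)

```text
clock: 0.77
position: [0.3075, -0.3043, 0.2091]
ee_rot: [-0.002, 0.915, 0.404, -0.001]
contact_force: [0.9, -0.1, 0.4]
width: -0.0003
```

```bash
python3 plan.py .522 .052 .15 1.606 15
```

```text
pos [ 0.30754352 -0.30430137  0.20908583] rot left [-0.00434376 -0.00144326 -0.77420179] F [ 0.93664543 -0.0541471   0.35781419] w -0.0002647609259855071 t 0.7667
[0.0272, -0.0054, 0.004] [-0.0, -0.0, -0.052]
[0.0274, -0.004, 0.004] [-0.0, -0.0, -0.052]
[0.0276, -0.0026, 0.0039] [-0.0, -0.0, -0.052]
[0.0277, -0.0012, 0.0039] [-0.0, -0.0, -0.052]
[0.0277, 0.0003, 0.0039] [-0.0, -0.0, -0.052]
[0.0277, 0.0017, 0.0039] [-0.0, -0.0, -0.052]
[0.0275, 0.0031, 0.0039] [-0.0, -0.0, -0.052]
[0.0274, 0.0045, 0.0039] [-0.0, -0.0, -0.052]
[0.0271, 0.0059, 0.0039] [-0.0, -0.0, -0.052]
[0.0267, 0.0073, 0.0039] [-0.0, -0.0, -0.052]
[0.0263, 0.0087, 0.0039] [-0.0, -0.0, -0.052]
[0.0258, 0.01, 0.0039] [-0.0, -0.0, -0.052]
[0.0253, 0.0114, 0.0039] [-0.0, -0.0, -0.052]
[0.0247, 0.0127, 0.0039] [-0.0, -0.0, -0.052]
[0.024, 0.0139, 0.0039] [-0.0, -0.0, -0.052]
```

Request:
apply_moves(
  moves=[0,0.027,-0.005,0.001,0,0,-0.052,0,0.027,-0.004,0.001,0,0,-0.052,0,0.028,-0.003,0.001,0,0,-0.052,0,0.028,-0.001,0.001,0,0,-0.052,0,0.028,0,0.001,0,0,-0.052,0,0.028,0.002,0.001,0,0,-0.052,0,0.028,0.003,0.002,0,0,-0.052,0,0.027,0.005,0.004,0,0,-0.052],
)

```text
clock: 1.43
position: [0.4226, -0.0982, 0.1955]
ee_rot: [-0.004, 0.805, 0.593, -0.0]
contact_force: [0.8, -0.1, -0.1]
width: 0.0002
```

```bash
python3 plan.py .522 .052 .12 1.606 8
```

```text
pos [ 0.4226076  -0.09817173  0.19550323] rot left [-0.00611179 -0.00539473 -0.33536817] F [ 0.81758126 -0.12345366 -0.07399809] w 0.00022683102401437676 t 1.4333
[0.0216, 0.0064, 0.0095] [-0.001, -0.001, -0.042]
[0.0213, 0.0073, 0.0095] [-0.001, -0.001, -0.042]
[0.021, 0.0082, 0.0095] [-0.001, -0.001, -0.042]
[0.0206, 0.009, 0.0095] [-0.001, -0.001, -0.042]
[0.0202, 0.0099, 0.0095] [-0.001, -0.001, -0.042]
[0.0198, 0.0107, 0.0094] [-0.001, -0.001, -0.042]
[0.0193, 0.0115, 0.0094] [-0.001, -0.001, -0.042]
[0.0188, 0.0123, 0.0094] [-0.001, -0.001, -0.042]
```

Request:
apply_moves(
  moves=[0,0.022,0.006,0.004,-0.001,-0.001,-0.042,0,0.022,0.007,0.006,-0.001,-0.001,-0.042,0,0.022,0.008,0.01,-0.001,-0.001,-0.042,0,0.022,0.009,0.012,-0.001,-0.001,-0.042,0,0.02,0.01,0.012,-0.001,-0.001,-0.042,0,0.02,0.011,0.012,-0.001,-0.001,-0.042,0,0.02,0.012,0.012,-0.001,-0.001,-0.042,0,0.018,0.012,0.01,-0.001,-0.001,-0.042],
)

```text
clock: 2.1
position: [0.5246, 0.0671, 0.114]
ee_rot: [0.002, 0.687, 0.727, -0.0]
contact_force: [-0.6, -1.0, 0.6]
width: -0.0
```

```bash
python3 plan.py .523 .052 .09 1.606 6
```

```text
pos [0.52460226 0.0670726  0.11401393] rot left [0.00252419 0.00360556 0.02218789] F [-0.55648589 -1.00078905  0.6477542 ] w -5.375169832291207e-06 t 2.1
[-0.0025, -0.0004, 0.004] [0.0, 0.001, 0.004]
[-0.0025, -0.0004, 0.004] [0.0, 0.001, 0.004]
[-0.0025, -0.0004, 0.004] [0.0, 0.001, 0.004]
[-0.0025, -0.0004, 0.004] [0.0, 0.001, 0.004]
[-0.0025, -0.0004, 0.004] [0.0, 0.001, 0.004]
[-0.0025, -0.0004, 0.004] [0.0, 0.001, 0.004]
```

Request:
apply_moves(
  moves=[0,-0.004,0,0.006,0,0,0.01,0,-0.004,0,0.006,0,0,0.006,0,-0.003,0,0.006,0,0,0.004,0,-0.003,0,0.004,0,0,0,0,-0.001,0,0.003,0,0,0,0,0,0,0,0,0,0,0,0,0,0,0,0,0,0,0,0,0,0,0,0],
)

```text
clock: 2.77
position: [0.5238, 0.0512, 0.0842]
ee_rot: [-0.0, 0.694, 0.72, -0.002]
contact_force: [0.5, 0.5, 0.1]
width: 0.0002
```

```bash
python3 plan.py .523 .052 .075 1.606 4; python3 - <<'E'
from h import *
s=imaging.get_image("scene"); crop(s,185,155,315,320,4,"sc1.png")
d=imaging.get_image("top"); crop(d,155,170,295,280,5,"top1.png")
E
```

```text
pos [0.52375011 0.05115181 0.08419977] rot left [-0.00319114  0.00280961  0.00112232] F [0.47351571 0.47370806 0.14756556] w 0.00016456594852639047 t 2.7667
[0.0002, -0.0002, 0.0023] [-0.001, 0.001, 0.0]
[0.0002, -0.0002, 0.0023] [-0.001, 0.001, 0.0]
[0.0002, -0.0002, 0.0023] [-0.001, 0.001, 0.0]
[0.0002, -0.0002, 0.0023] [-0.001, 0.001, 0.0]
```

View pics/sc1.png

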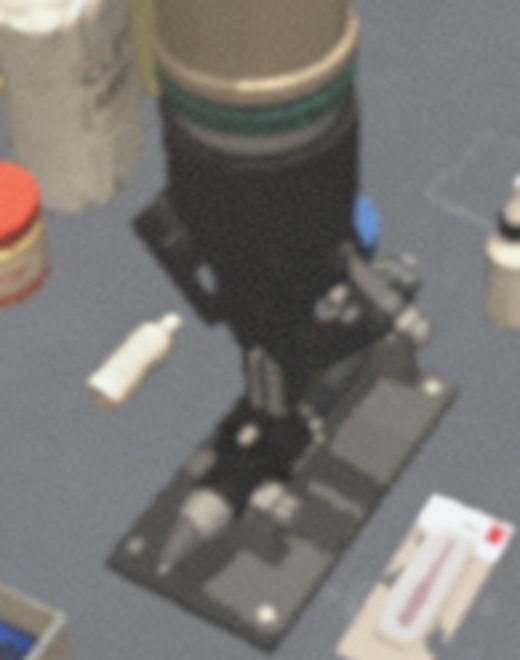

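View pics/top1.png

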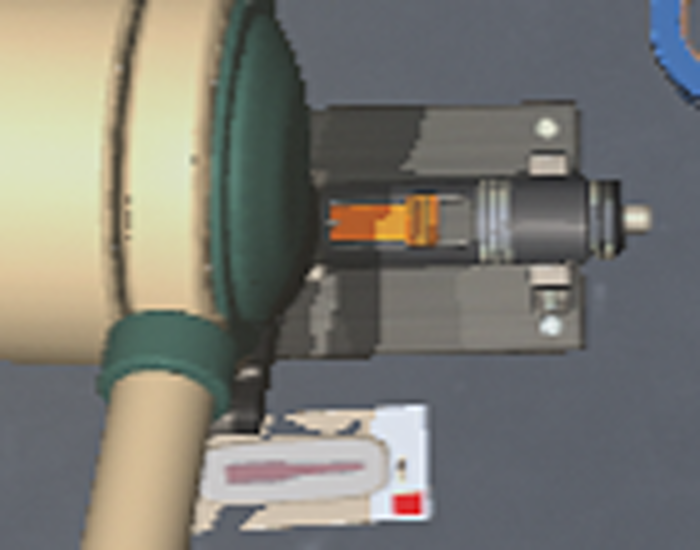

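The fingertip hovers above the ring, seen at about (265,400) in the scene crop. No long line is visible yet on the upper side of the ring, which suggests it starts 3 clicks below. I'll descend gently.

Request:
apply_moves(
  moves=[0,0,0,0.004,0,0,0,0,0,0,0.003,0,0,0,0,0,0,0.002,0,0,0,0,0,0,0.001,0,0,0,0,0,0,0.001,0,0,0,0,0,0,0.001,0,0,0,0,0,0,0.001,0,0,0,0,0,0,0.001,0,0,0],
)

```text
clock: 3.53
position: [0.5252, 0.0516, 0.0728]
ee_rot: [0.002, 0.694, 0.72, -0.001]
contact_force: [-2.8, -0.4, 9.2]
width: 0.0002
```

Request:
apply_moves(
  moves=[0,0,0.003,0.0003,0,0,0,0,0,0.003,0.0003,0,0,0,0,0,0.003,0.0003,0,0,0,0,0,0.003,0.0003,0,0,0,0,0,0,0,0,0,0,0,0,0,-0.008,0,0,0,0,0,0,-0.008,0,0,0,0,0,0,-0.008,0,0,0],
)

```text
clock: 4.2
position: [0.529, 0.0522, 0.0968]
ee_rot: [-0.005, 0.693, 0.721, -0.008]
contact_force: [0.3, 0.2, 0.1]
width: -0.0
```

```bash
cat > look.py <<'E'
from h import *
import sys
s=imaging.get_image("scene"); np.savez("last.npz",**s); crop(s,215,220,305,310,7,sys.argv[1]); print(manip.get_state()["position"])
E
python3 look.py sc2.png
```

```text
[0.53053964 0.05214787 0.09864427]
```

View pics/sc2.png

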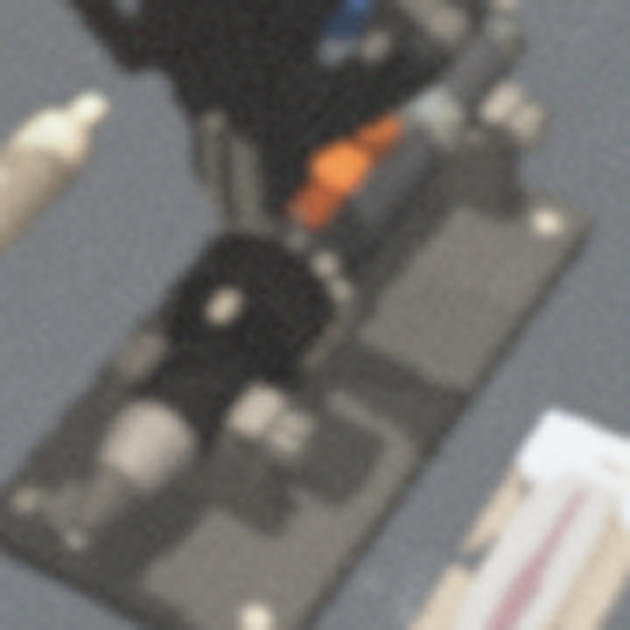

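```bash
cat > ov.py <<'E'
from h import *
d=dict(np.load("last.npz"))
ax=np.array([-.035,1,0]); xx=np.array([1,.035,0]); c=np.array([.5299,.052,.052])
for k in range(-3,2):
    a=k*np.pi/6
    P=c+.021*(xx*np.sin(a)+np.array([0,0,np.cos(a)]))
    for o in(-.009,.009):
        u,v=proj(d,P+ax*o); print(k,o,round((u-215)*7),round((v-220)*7))
print("index",[ (round((u-215)*7),round((v-220)*7)) for u,v in [proj(d,[.5293,.067,.07])]])
E
python3 ov.py
```

```text
-3 -0.009 347 320
-3 0.009 310 367
-2 -0.009 337 290
-2 0.009 299 337
-1 -0.009 311 259
-1 0.009 272 306
0 -0.009 276 236
0 0.009 237 283
1 -0.009 242 227
1 0.009 204 274
index [(225, 306)]
```

No line on top yet. A pale strip at about (320,345) matches where I projected the line for -3 clicks. The tip only moved about 5 mm, so I'll go back and make a longer stroke.

Request:
apply_moves(
  moves=[0,0,-0.004,0.002,0,0,0,0,0,-0.004,0.006,0.004,0.003,0.008,0,0,-0.004,0.008,0.004,0.003,0,0,0,0,0.006,0,0,0,0,0,0,0.002,0,0,0,0,0,0,0.001,0,0,0,0,0,0,0.001,0,0,0,0,0,0,0.001,0,0,0],
)

```text
clock: 4.92
position: [0.5176, 0.0517, 0.0709]
ee_rot: [-0.008, 0.696, 0.718, -0.007]
contact_force: [-3.6, 0.0, 16.7]
width: -0.0001
```

```bash
python3 plan.py .530 .052 .073 1.606 1
```

```text
pos [0.51760917 0.051658   0.07094206] rot left [-0.02144153 -0.00265194 -0.00500786] F [-3.55224552  0.0410906  16.70004785] w -6.169293757046857e-05 t 4.9167
[-0.0, 0.0123, -0.0023] [-0.021, -0.003, -0.005]
```

Request:
apply_moves(
  moves=[0,0,0.004,-0.0005,0,0,0,0,0,0.004,0,0,0,0,0,0,0.004,0,0,0,0,0,0,0.004,0.0003,0,0,0,0,0,0.004,0.0003,0,0,0,0,0,0,-0.008,0,0,0,0,0,0,-0.008,0,0,0,0,0,0,-0.008,0,0,0],
)

```text
clock: 5.58
position: [0.5179, 0.0517, 0.0949]
ee_rot: [-0.024, 0.695, 0.718, -0.024]
contact_force: [0.3, 0.1, -0.6]
width: -0.0003
```

```bash
python3 look.py sc3.png
```

```text
[0.5193868  0.05168612 0.09651042]
```

View pics/sc3.png

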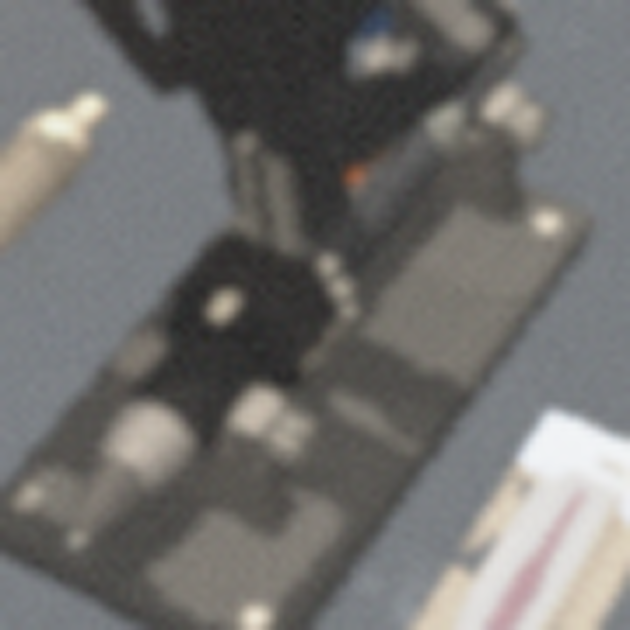

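```bash
python3 plan.py .526 .052 .077 1.606 4
```

```text
pos [0.5193868  0.05168612 0.09651042] rot left [-0.06471594 -0.00188084 -0.00263091] F [-0.26978365 -0.52131671  0.53074141] w 0.00014208500064608084 t 5.6333
[0.0, 0.002, 0.0048] [-0.016, -0.0, -0.001]
[0.0, 0.0019, 0.0048] [-0.016, -0.0, -0.001]
[0.0, 0.0018, 0.0048] [-0.016, -0.0, -0.001]
[0.0, 0.0017, 0.0049] [-0.016, -0.0, -0.001]
```

Request:
apply_moves(
  moves=[0,0,0.002,0.005,-0.025,0,0,0,0,0.002,0.005,-0.02,0,0,0,0,0.002,0.004,-0.01,0,0,0,0,0.002,0.003,-0.005,0,0,0,0,0,0.002,0,0,0,0,0,0,0.001,0,0,0,0,0,0,0.0005,0,0,0,0,0,0,0.0005,0,0,0],
)

```text
clock: 6.3
position: [0.5314, 0.0519, 0.0763]
ee_rot: [0.001, 0.696, 0.718, 0.002]
contact_force: [0.6, -1.1, -0.3]
width: 0.0004
```

```bash
python3 plan.py .526 .052 .073 1.606 1
```

```text
pos [0.53137487 0.05193174 0.07627647] rot left [ 0.00519949 -0.00149741 -0.0028304 ] F [ 0.58870441 -1.13948938 -0.29378284] w 0.00036675874990783273 t 6.3
[0.0002, -0.0054, 0.0032] [0.005, -0.001, -0.003]
```

Request:
apply_moves(
  moves=[0,0,-0.003,0,0,0,0,0,0,-0.003,0,0,0,0,0,0,-0.001,0,0,0,0,0,0,0,0.001,0,0,0,0,0,0,0.001,0,0,0,0,0,0,0.0005,0,0,0,0,0,0,0.0005,0,0,0,0,0,0,0.0004,0,0,0],
)

```text
clock: 6.97
position: [0.5239, 0.0517, 0.0728]
ee_rot: [0.001, 0.696, 0.718, 0.002]
contact_force: [-1.1, 0.3, 3.5]
width: -0.0001
```

```bash
python3 plan.py .526 .052 .073 1.606 1
```

```text
pos [0.52386532 0.05169606 0.07281851] rot left [ 0.00537409 -0.0014747  -0.00279855] F [-1.07540008  0.30632978  3.49582846] w -7.39386886989925e-05 t 6.9667
[0.0002, 0.0021, -0.0002] [0.005, -0.001, -0.003]
```

Request:
apply_moves(
  moves=[0,0,0.002,0.0003,0,0,0,0,0,0.002,0.0003,0,0,0,0,0,0.002,0.0003,0,0,0,0,0,0.002,0.0003,0,0,0,0,0,0.002,0.0003,0,0,0,0,0,0.002,0.0003,0,0,0,0,0,0.002,0.0003,0,0,0,0,0,0.002,0.0003,0,0,0],
)

```text
clock: 7.63
position: [0.5248, 0.0517, 0.0729]
ee_rot: [-0.01, 0.695, 0.719, -0.009]
contact_force: [-5.4, 0.1, 7.6]
width: -0.0004
```

```bash
python3 plan.py .526 .052 .073 1.606 1;python3 look.py sc4.png
```

```text
pos [0.52483406 0.05174171 0.07294721] rot left [-0.02684047 -0.00068669 -0.00075805] F [-5.41746488  0.10356182  7.60184428] w -0.0004408992635229075 t 7.6333
[0.0002, 0.0012, -0.0001] [-0.027, -0.001, -0.001]
[0.52488309 0.05172048 0.07293529]
```

View pics/sc4.png

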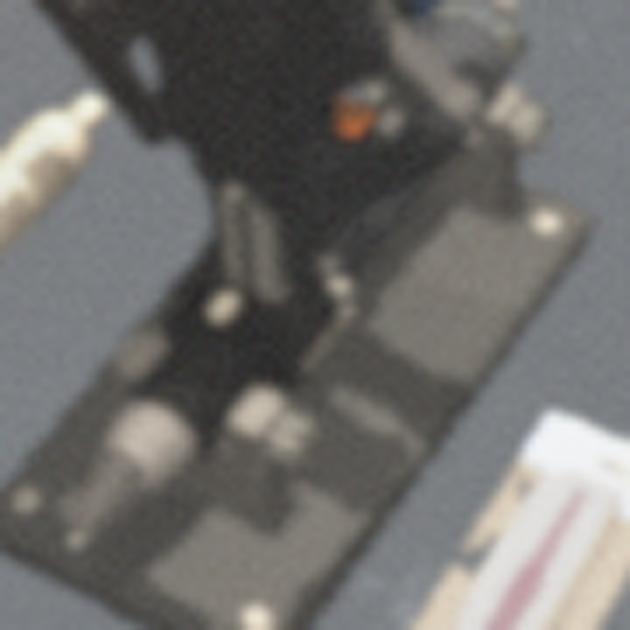

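Request:
apply_moves(
  moves=[0,0,0.004,0.0003,-0.005,0,0,0,0,0.004,0.0003,-0.005,0,0,0,0,0.005,0.0003,-0.005,0,0,0,0,0.005,0.0003,-0.005,0,0,0,0,0.005,0.0003,-0.005,0,0,0,0,0.005,0.0003,-0.005,0,0,0,0,0.005,0.0003,-0.005,0,0,0,0,0.005,0.0003,-0.005,0,0],
)

```text
clock: 8.35
position: [0.5257, 0.0518, 0.073]
ee_rot: [-0.022, 0.693, 0.72, -0.023]
contact_force: [-8.8, -1.5, 12.6]
width: 0.0001
```

```bash
python3 plan.py .526 .052 .073 1.606 1;python3 look.py sc5.png
```

```text
pos [0.52573659 0.05177252 0.07299576] rot left [-0.06424905  0.00108308  0.00342481] F [-8.82059149 -1.48502324 12.59049689] w 0.0001450424574750944 t 8.35
[0.0002, 0.0003, -0.0] [-0.064, 0.001, 0.003]
[0.52579598 0.05176923 0.07299139]
```

View pics/sc5.png

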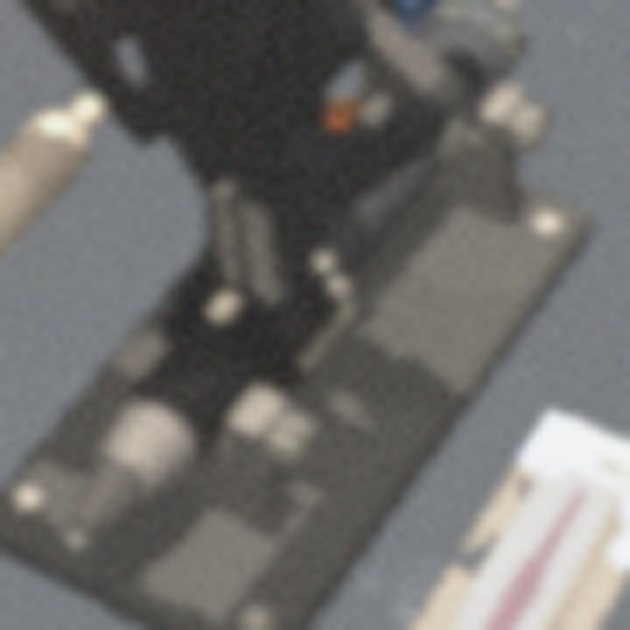

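```bash
python3 - <<'E'
import cv2,numpy as np
ims=[]
a=np.load("scene0.npz")["image"]; b=np.load("last.npz")["image"]
for im in(a,b):
    c=im[250:285,245:280,::-1].astype(float)*1.8
    ims.append(cv2.resize(np.clip(c,0,255).astype(np.uint8),None,fx=11,fy=11,interpolation=cv2.INTER_NEAREST))
for n in("sc2","sc3","sc4"):pass
cv2.imwrite("pics/cmp1.png",np.hstack(ims))
E
```

```text
(no output)
```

View pics/cmp1.png

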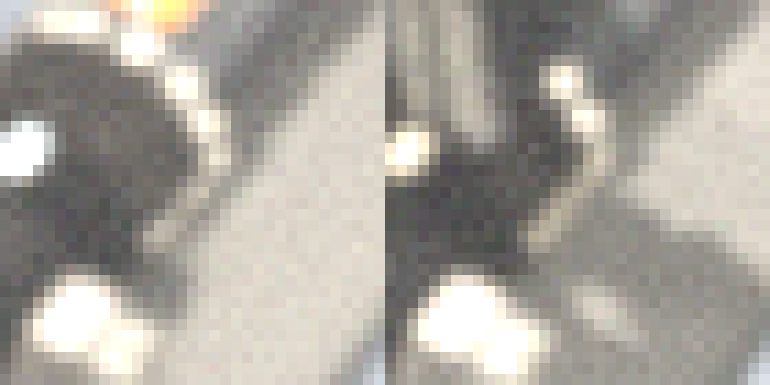

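Request:
apply_moves(
  moves=[0,0,0,-0.006,-0.01,0,0,0,0.002,-0.003,-0.004,-0.02,0,0,0,0.002,-0.003,0,-0.02,0,0,0,0.001,-0.002,0.001,-0.01,0,0,0,0,0,0.003,0,0,0,0,0,0,0.003,0,0,0,0,0,0,0.001,0,0,0,0,0,0,0,0,0,0],
)

```text
clock: 9.07
position: [0.5188, 0.0571, 0.076]
ee_rot: [0.002, 0.693, 0.721, 0.001]
contact_force: [-0.6, 0.0, -0.7]
width: 0.0001
```

```bash
python3 plan.py .523 .057 .073 1.606 4;python3 look.py sc6.png
```

```text
pos [0.51875507 0.05707646 0.07603597] rot left [0.0036416  0.00086744 0.00336888] F [-0.61832807  0.00448938 -0.67421674] w 0.00012027373911082601 t 9.0667
[-0.0001, 0.0011, 0.0008] [0.001, 0.0, 0.001]
[-0.0001, 0.0011, 0.0008] [0.001, 0.0, 0.001]
[-0.0001, 0.0011, 0.0008] [0.001, 0.0, 0.001]
[-0.0001, 0.0011, 0.0008] [0.001, 0.0, 0.001]
[0.5187705  0.05704386 0.0760392 ]
```

View pics/sc6.png

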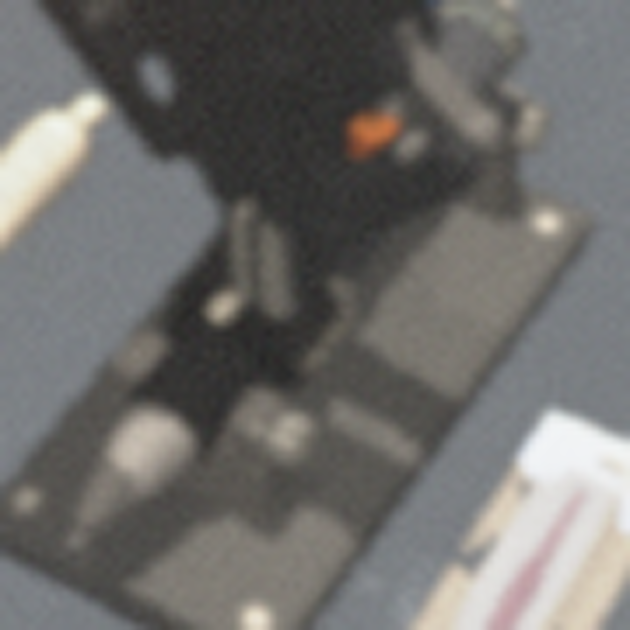

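Request:
apply_moves(
  moves=[0,0,0.002,0.0012,0,0,0,0,0,0.001,0.001,0,0,0,0,0,0,0.0005,0,0,0,0,0,0.004,0.0003,0,0,0,0,0,0.004,0.0001,0,0,0,0,0,0.004,0.0001,0,0,0,0,0,0.004,0.0001,0,0,0,0,0,0.004,0.0001,0,0,0],
)

```text
clock: 9.78
position: [0.5243, 0.0571, 0.0728]
ee_rot: [-0.013, 0.693, 0.721, -0.014]
contact_force: [-8.3, 0.3, 9.1]
width: -0.0001
```

```bash
python3 plan.py .523 .057 .073 1.606 1;python3 look.py sc7.png
```

```text
pos [0.52427073 0.05711941 0.07280274] rot left [-0.03821124  0.00141833  0.00462654] F [-8.25052677  0.29547665  9.1183053 ] w -0.0001457041546147492 t 9.7833
[-0.0001, -0.0013, -0.0001] [-0.038, 0.001, 0.005]
[0.5243694  0.05715033 0.07276173]
```

View pics/sc7.png

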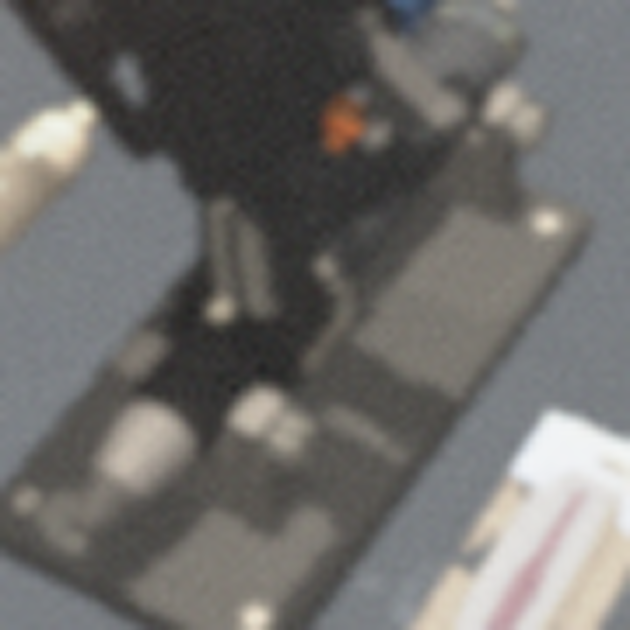

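```bash
python3 - <<'E'
from h import *
s=manip.get_state()
print(s["contact_force"],s["moment"],s["effort"].round(3),s["qpos"].round(3))
import rig; print([x for x in dir(manip) if x[0]!="_"])
E
```

```text
[-8.91821589 -1.35481789 10.8776853 ] [-0.16467216  1.57457316 -0.01376234] [-9.2000e-02 -3.6862e+01 -2.1528e+01  2.5600e-01 -3.1750e+00 -2.1000e-02] [-0.021  0.364  1.809 -0.004  1.008 -0.058]
['MotionError', 'get_state', 'pinch_z']
```

Request:
apply_moves(
  moves=[0,0,0.006,-0.0003,-0.01,0,0,0,0,0.006,-0.0003,-0.01,0,0,0,0,0.006,-0.0003,-0.01,0,0,0,0,0.006,-0.0003,-0.01,0,0,0,0,0.006,-0.0003,-0.01,0,0,0,0,0.006,-0.0003,-0.01,0,0,0,0,0.006,-0.0003,-0.01,0,0,0,0,0.006,-0.0003,-0.01,0,0],
)

```text
clock: 10.5
position: [0.5247, 0.0572, 0.0729]
ee_rot: [-0.02, 0.691, 0.722, -0.023]
contact_force: [-10.7, -0.9, 9.8]
width: -0.0001
```

```bash
cp last.npz l7.npz; python3 plan.py .523 .057 .073 1.606 1;python3 look.py sc8.png; python3 - <<'E'
import cv2,numpy as np
ims=[]
for f in("scene0.npz","l7.npz","last.npz"):
    im=np.load(f)["image"]
    c=im[245:285,245:280,::-1].astype(float)*2.2
    ims.append(cv2.resize(np.clip(c,0,255).astype(np.uint8),None,fx=7,fy=7,interpolation=cv2.INTER_CUBIC))
cv2.imwrite("pics/cmp2.png",np.hstack(ims))
E
```

```text
pos [0.52469627 0.05715158 0.07288793] rot left [-0.06059578  0.00305458  0.00865503] F [-10.65851993  -0.89961767   9.83194071] w -0.00014218597306923562 t 10.5
[-0.0001, -0.0017, -0.0] [-0.061, 0.003, 0.009]
[0.5247062  0.0571356  0.07286144]
```

View pics/cmp2.png

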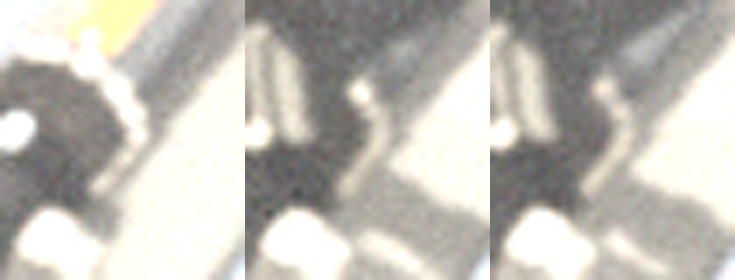

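```bash
python3 - <<'E'
from h import *
d=dict(np.load("last.npz"))
T=np.array([.5247,.0572,.0729]); ex=np.array([-.035,1,0]); ey=np.array([1,.035,0])
for a in(-.011,.011):
  for b in(-.014,-.007,0,.007,.014):
    u,v=proj(d,T+a*ex+b*ey); print(a,b,round((u-215)*7),round((v-220)*7), round(u,1),round(v,1))
P=pt(d,215+255/7,220+300/7); print("depth at finger px",P)
for v in range(255,270,2):
  print(v,[tuple(pt(d,u,v).round(3)) for u in (248,251,254,257)])
s=manip.get_state(); print(s["contact_force"],s["moment"])
E
```

```text
-0.011 -0.014 331 274 262.3 259.2
-0.011 -0.007 308 263 259.0 257.6
-0.011 0 285 253 255.7 256.1
-0.011 0.007 262 242 252.5 254.5
-0.011 0.014 240 231 249.2 253.0
0.011 -0.014 285 333 255.6 267.6
0.011 -0.007 261 322 252.3 266.0
0.011 0 238 311 249.0 264.4
0.011 0.007 215 300 245.7 262.8
0.011 0.014 192 289 242.4 261.2
depth at finger px [0.51931267 0.06725609 0.07958527]
255 [(np.float64(0.525), np.float64(0.068), np.float64(0.098)), (np.float64(0.52), np.float64(0.066), np.float64(0.099)), (np.float64(0.515), np.float64(0.064), np.float64(0.1)), (np.float64(0.513), np.float64(0.058), np.float64(0.095))]
257 [(np.float64(0.525), np.float64(0.068), np.float64(0.093)), (np.float64(0.52), np.float64(0.067), np.float64(0.095)), (np.float64(0.515), np.float64(0.065), np.float64(0.096)), (np.float64(0.513), np.float64(0.059), np.float64(0.091))]
259 [(np.float64(0.526), np.float64(0.068), np.float64(0.087)), (np.float64(0.519), np.float64(0.067), np.float64(0.09)), (np.float64(0.515), np.float64(0.065), np.float64(0.091)), (np.float64(0.513), np.float64(0.059), np.float64(0.085))]
261 [(n
[... 570 characters left out ...]
65), np.float64(0.069)), (np.float64(0.519), np.float64(0.061), np.float64(0.068)), (np.float64(0.516), np.float64(0.056), np.float64(0.063))]
267 [(np.float64(0.526), np.float64(0.07), np.float64(0.066)), (np.float64(0.521), np.float64(0.067), np.float64(0.066)), (np.float64(0.519), np.float64(0.061), np.float64(0.061)), (np.float64(0.514), np.float64(0.059), np.float64(0.063))]
269 [(np.float64(0.526), np.float64(0.07), np.float64(0.061)), (np.float64(0.519), np.float64(0.07), np.float64(0.065)), (np.float64(0.517), np.float64(0.065), np.float64(0.061)), (np.float64(0.513), np.float64(0.061), np.float64(0.059))]
[-10.62433891  -1.07766882  10.50921174] [-0.22369867  1.97578332 -0.00705323]
```

View pics/sc8.png

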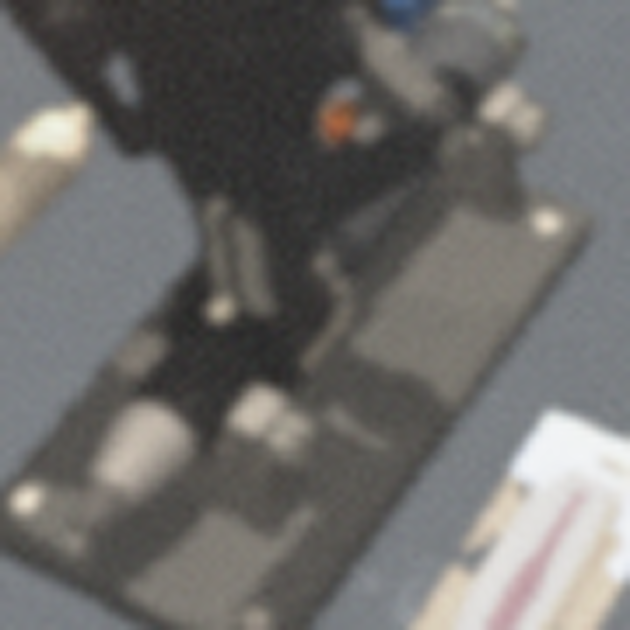

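Request:
apply_moves(
  moves=[0,0,0,-0.004,-0.01,0,0,0,-0.002,-0.002,-0.002,-0.02,0,0,0,-0.002,-0.001,0,-0.02,0,0,0,-0.001,0,0.001,-0.008,0,0.004,0,0,0,0.002,0,0,0.003,0,0,0,0.001,0,0,0,0,0,0,0.0005,0,0,0,0,0,0,0,0,0,0],
)

```text
clock: 11.22
position: [0.5233, 0.0514, 0.0747]
ee_rot: [0.002, 0.694, 0.72, 0.0]
contact_force: [-0.3, -0.3, 0.6]
width: 0.0003
```

```bash
python3 plan.py .523 .052 .073 1.606 1;python3 look.py sc9.png;python3 - <<'E'
import cv2,numpy as np
ims=[]
for f in("scene0.npz","l7.npz","last.npz"):
    im=np.load(f)["image"]
    c=im[245:285,245:280,::-1].astype(float)*2.2
    ims.append(cv2.resize(np.clip(c,0,255).astype(np.uint8),None,fx=7,fy=7,interpolation=cv2.INTER_CUBIC))
cv2.imwrite("pics/cmp3.png",np.hstack(ims))
E
```

```text
pos [0.52327168 0.0513528  0.07473334] rot left [0.00362914 0.00308166 0.00072388] F [-0.33866275 -0.27078948  0.61449289] w 0.0002985958150647519 t 11.2167
[0.0007, -0.0003, 0.0017] [0.004, 0.003, 0.001]
[0.52334829 0.05132885 0.07473838]
```

View pics/cmp3.png

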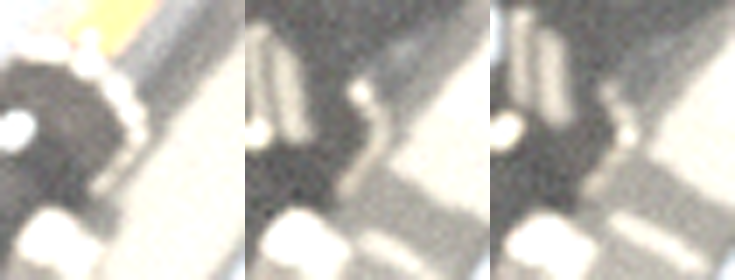

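Request:
apply_moves(
  moves=[0,0,0,0.0015,0,0,0,0,0,0,0.001,0,0,0,0,0,0.003,0.0005,0,0,0,0,0,0.006,0.0003,-0.02,0,0,0,0,0.008,0.0003,-0.03,0,0,0,0,0.01,0.0003,-0.03,0,0,0,0,0.01,0.0003,-0.03,0,0,0,0,0.01,0.0003,-0.03,0,0],
)

```text
clock: 11.93
position: [0.5265, 0.0516, 0.0722]
ee_rot: [0.021, 0.691, 0.722, 0.017]
contact_force: [-20.5, -2.6, 22.7]
width: 0.0001
```

```bash
python3 plan.py .523 .052 .073 1.606 1;python3 look.py sc10.png;python3 - <<'E'
import cv2,numpy as np
ims=[]
for f in("scene0.npz","l7.npz","last.npz"):
    im=np.load(f)["image"]
    c=im[245:285,245:280,::-1].astype(float)*2.2
    ims.append(cv2.resize(np.clip(c,0,255).astype(np.uint8),None,fx=7,fy=7,interpolation=cv2.INTER_CUBIC))
cv2.imwrite("pics/cmp4.png",np.hstack(ims))
E
```

```text
pos [0.52653217 0.05156203 0.07224002] rot left [0.05353809 0.00543992 0.00807118] F [-20.45733899  -2.60397477  22.67030344] w 0.0001343752354291215 t 11.9333
[0.0006, -0.0035, -0.0009] [0.054, 0.005, 0.008]
[0.5264377  0.05155583 0.07227165]
```

View pics/cmp4.png

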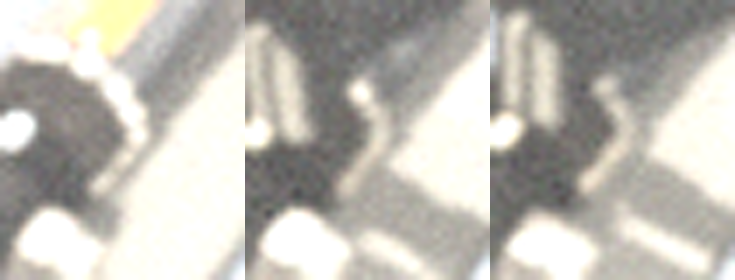

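Request:
apply_moves(
  moves=[0,0,0,-0.003,0.01,0,0,0,0,-0.002,-0.002,0.015,0,0,0,0,-0.003,0,0.015,0,0,0,0,-0.003,0,0.008,0,0,0,0,-0.001,0.001,0,0,0,0,0,0,0.001,0,0,0,0,0,0,0,0,0,0,0,0,0,0,0,0,0],
)

```text
clock: 12.65
position: [0.5119, 0.0512, 0.0745]
ee_rot: [0.001, 0.691, 0.722, -0.003]
contact_force: [-0.1, 1.0, -0.0]
width: 0.0001
```

```bash
python3 plan.py .523 .052 .073 1.606 1;python3 look.py sc11.png;python3 - <<'E'
import cv2,numpy as np
ims=[]
for f in("scene0.npz","l7.npz","last.npz"):
    im=np.load(f)["image"]
    c=im[245:285,245:280,::-1].astype(float)*2.2
    ims.append(cv2.resize(np.clip(c,0,255).astype(np.uint8),None,fx=7,fy=7,interpolation=cv2.INTER_CUBIC))
cv2.imwrite("pics/cmp5.png",np.hstack(ims))
E
```

```text
pos [0.51193052 0.05117597 0.07446954] rot left [-0.00311707  0.00593305  0.00881754] F [-0.12584084  0.97664264 -0.00788204] w 8.195033588443943e-05 t 12.65
[0.0003, 0.0111, 0.0014] [-0.003, 0.006, 0.009]
[0.51190829 0.0511726  0.07445603]
```

View pics/cmp5.png

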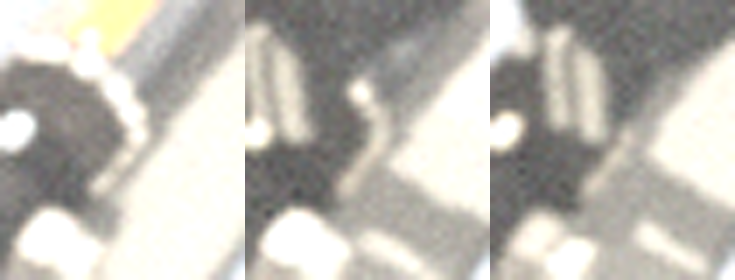

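View pics/sc11.png

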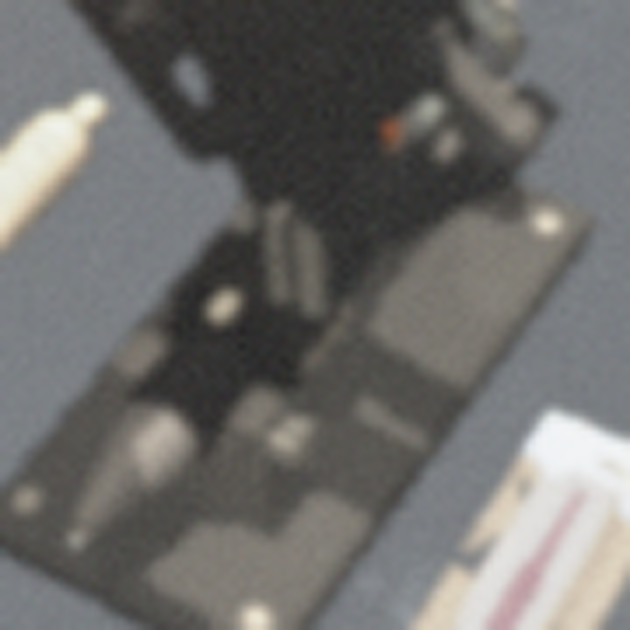

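Request:
apply_moves(
  moves=[0,0,0.004,0,0,0,0,0,0,0.004,0,0,0,0.005,0,0,0.003,0.0003,0,0.003,0.003,0,0,0,0.0005,0,0.003,0,0,0,0,0.0005,0,0,0,0,0,0,0.0003,0,0,0,0,0,0,0.0003,0,0,0,0,0,0,0.0002,0,0,0],
)

```text
clock: 13.37
position: [0.5247, 0.0517, 0.073]
ee_rot: [-0.001, 0.695, 0.719, -0.001]
contact_force: [-0.5, 0.8, 1.2]
width: 0.0004
```

```bash
python3 plan.py .523 .052 .073 1.606 1
```

```text
pos [0.5247417  0.05172096 0.07298839] rot left [-0.00242923 -0.00092432 -0.00037098] F [-0.45785538  0.79394102  1.2167513 ] w 0.000368061793678118 t 13.3667
[0.0003, -0.0017, -0.0] [-0.002, -0.001, -0.0]
```

Request:
apply_moves(
  moves=[0,0,0.002,0,0,0,0,0,0,0.002,0,0,0,0,0,0,0.002,0,0,0,0,0,0,0.002,0,0,0,0,0,0,0.002,0,0,0,0,0,0,0.002,0,0,0,0,0,0,0.002,0,0,0,0,0,0,0.002,0,0,0,0],
)

```text
clock: 14.03
position: [0.5253, 0.0518, 0.073]
ee_rot: [-0.012, 0.694, 0.72, -0.012]
contact_force: [-4.7, -0.2, 6.4]
width: -0.0004
```

```bash
python3 plan.py .523 .052 .073 1.606 1;python3 look.py sc12.png
```

```text
pos [0.52532277 0.05177757 0.07301394] rot left [-3.45497717e-02  3.74700166e-05  1.80617969e-03] F [-4.69959314 -0.22314927  6.41396174] w -0.00041052896609373253 t 14.0333
[0.0003, -0.0023, 0.0001] [-0.035, 0.0, 0.002]
[0.52538848 0.05177706 0.07299672]
```

View pics/sc12.png

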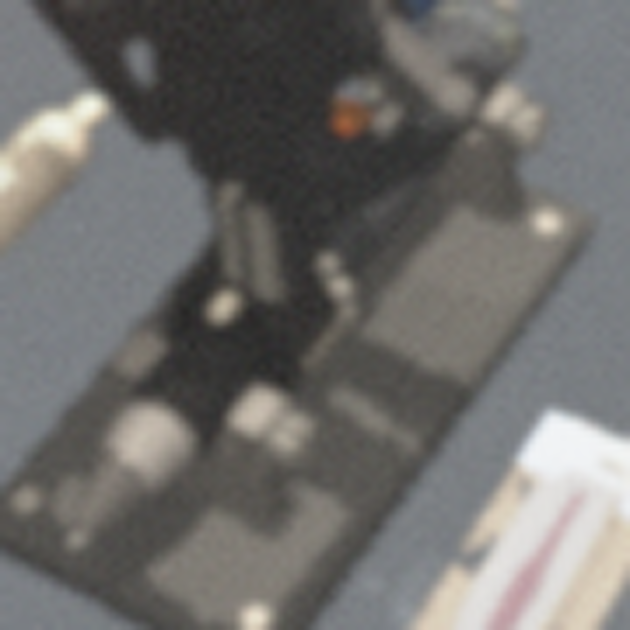

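Request:
apply_moves(
  moves=[0,0,0,-0.002,-0.01,0,0,0,0,0.001,-0.001,-0.015,0,0,0,0,0.002,0,-0.01,0,0,0,0,0.001,0.0005,0,0,0,0,0,0,0.001,0,0,0,0,0,0,0.0005,0,0,0,0,0,0,0.0003,0,0,0,0,0,0,0.0003,0,0,0],
)

```text
clock: 14.75
position: [0.5314, 0.052, 0.0729]
ee_rot: [0.002, 0.694, 0.72, 0.002]
contact_force: [-2.4, 0.1, 6.7]
width: 0.0001
```

```bash
python3 plan.py .523 .052 .073 1.606 1
```

```text
pos [0.53141576 0.05195294 0.07289754] rot left [0.00611727 0.00011357 0.00172753] F [-2.42162781  0.08640269  6.71635332] w 7.802422618885021e-05 t 14.75
[0.0004, -0.0084, -0.0002] [0.006, 0.0, 0.002]
```

Request:
apply_moves(
  moves=[0,0,0.003,0,-0.004,0,0,0,0,0.003,0,-0.004,0,0,0,0,0.003,0,-0.004,0,0,0,0,0.003,0,-0.004,0,0,0,0,0.003,0,-0.004,0,0,0,0,0.003,0,-0.004,0,0,0,0,0.003,0,-0.004,0,0,0,0,0.003,0,-0.004,0,0],
)

```text
clock: 15.42
position: [0.532, 0.052, 0.0729]
ee_rot: [-0.003, 0.693, 0.721, -0.004]
contact_force: [-6.6, -0.4, 7.0]
width: 0.0
```

```bash
python3 plan.py .523 .052 .073 1.606 1; python3 look.py sc13.png
```

```text
pos [0.53201644 0.05198388 0.07290561] rot left [-0.01076887  0.00103527  0.00458151] F [-6.60988353 -0.38794717  7.03301911] w 3.066341610484248e-05 t 15.4167
[0.0004, -0.009, 0.0] [-0.011, 0.001, 0.005]
[0.53206006 0.05197845 0.07290728]
```

View pics/sc13.png

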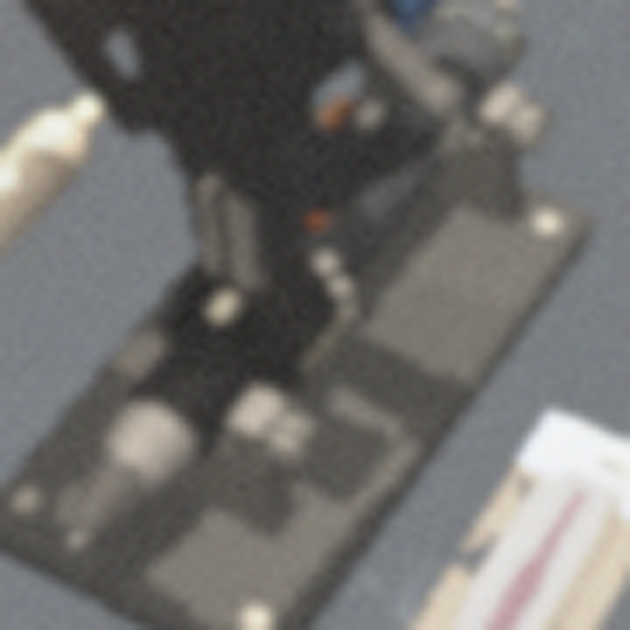

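Request:
apply_moves(
  moves=[0,0,-0.003,0,0,0,0,0,0,-0.003,0,0,0,0,0,0,-0.003,0,0,0,0,0,0,-0.003,0,0,0,0,0,0,-0.003,0,0,0,0,0,0,-0.003,0,0,0,0,0,0,-0.003,0,0,0,0,0,0,-0.003,0,0,0,0],
)

```text
clock: 16.13
position: [0.5066, 0.0509, 0.0726]
ee_rot: [-0.003, 0.693, 0.721, -0.004]
contact_force: [-0.3, 1.0, -0.1]
width: 0.0002
```

```bash
cp last.npz l13.npz; python3 plan.py .523 .052 .073 1.606 1; python3 look.py sc14.png
```

```text
pos [0.50658446 0.05093298 0.07264002] rot left [-0.01039539  0.0010261   0.00454631] F [-0.28133651  1.01158697 -0.10644921] w 0.00019963902676173656 t 16.1333
[0.0004, 0.0164, -0.0005] [-0.01, 0.001, 0.005]
[0.50566076 0.05097307 0.07258616]
```

View pics/sc14.png

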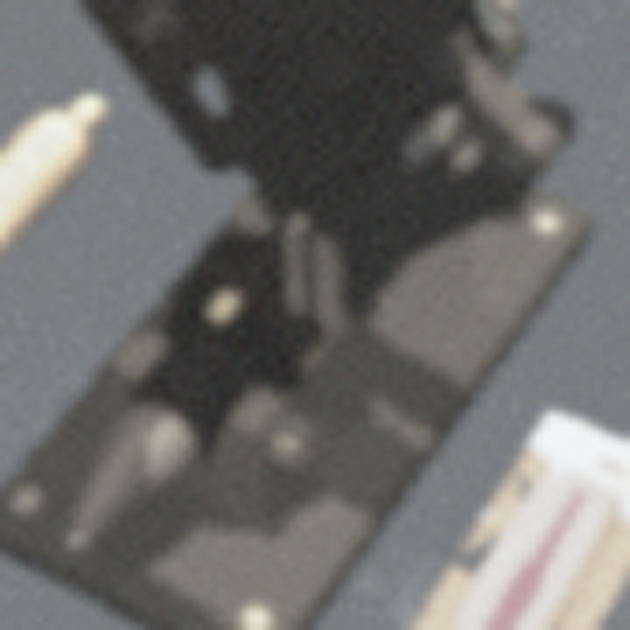

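Request:
apply_moves(
  moves=[0,0,0.006,-0.003,0,0,0,0,0,0.009,0,-0.005,0,0,0,0,0.009,0,-0.005,0,0,0,0,0.003,0,0,0,0,0,0,0,0.001,0,0,0,0,0,0,0.001,0,0,0,0,0,0,0.0005,0,0,0,0,0,0,0.0005,0,0,0],
)

```text
clock: 16.85
position: [0.5379, 0.0521, 0.0729]
ee_rot: [0.001, 0.693, 0.721, 0.001]
contact_force: [-1.2, 0.1, 7.2]
width: 0.0001
```

```bash
python3 plan.py .523 .052 .073 1.606 1
```

```text
pos [0.53785023 0.05210614 0.07286335] rot left [0.00260724 0.00111079 0.00458023] F [-1.20639801  0.13459595  7.24752438] w 7.436252608452267e-05 t 16.85
[0.0005, -0.0148, -0.0002] [0.003, 0.001, 0.005]
```

Request:
apply_moves(
  moves=[0,0,-0.001,0.0006,0,0,0,0,0,-0.001,0.0006,0,0,0,0,0,-0.001,0.0006,0,0,0,0,0,-0.001,0.0006,0,0,0,0,0,-0.001,0.0006,0,0,0,0,0,-0.001,0.0006,0,0,0,0,0,-0.001,0.0006,0,0,0,0,0,-0.001,0.0006,0,0,0],
)

```text
clock: 17.52
position: [0.5375, 0.0521, 0.073]
ee_rot: [0.008, 0.693, 0.721, 0.008]
contact_force: [2.1, 1.1, 6.0]
width: -0.0
```

```bash
python3 plan.py .523 .052 .073 1.606 1;python3 look.py sc15.png
```

```text
pos [0.53745069 0.05206668 0.0729893 ] rot left [0.0221686  0.00123831 0.003909  ] F [2.07311178 1.05291008 5.95203444] w -5.415424694002672e-06 t 17.5167
[0.0005, -0.0144, -0.0003] [0.022, 0.001, 0.004]
[0.53745791 0.05208391 0.07297526]
```

View pics/sc15.png

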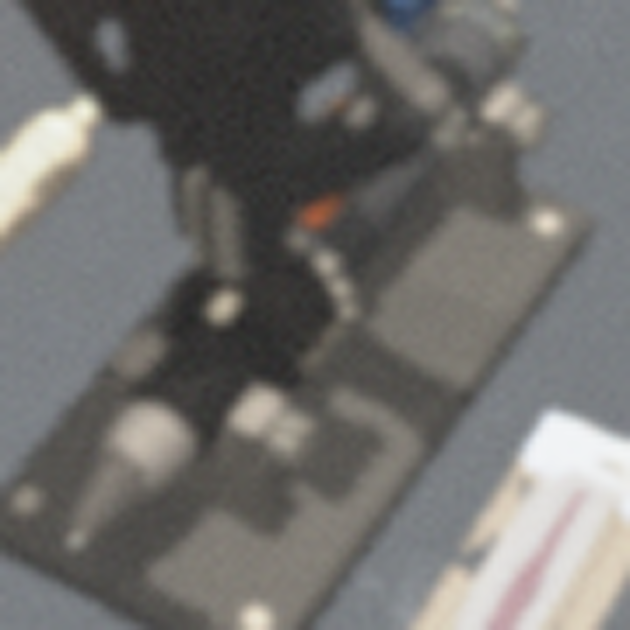

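```bash
python3 - <<'E'
import cv2,numpy as np
ims=[]
for f in("scene0.npz","l13.npz","last.npz"):
    im=np.load(f)["image"]
    c=im[248:276,252:270,::-1].astype(float)*2
    ims.append(cv2.resize(np.clip(c,0,255).astype(np.uint8),None,fx=14,fy=14,interpolation=cv2.INTER_CUBIC))
cv2.imwrite("pics/cmp6.png",np.hstack(ims))
E
```

```text
(no output)
```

View pics/cmp6.png

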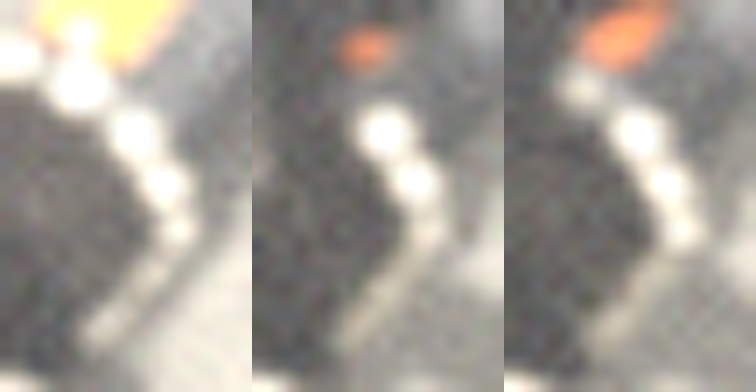

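Request:
apply_moves(
  moves=[0,0,0,-0.008,0.008,0,0,0,-0.006,-0.002,-0.006,0.008,0,0,0,-0.01,-0.002,0,0.006,0,0,0,-0.01,-0.002,0,0,0,0,0,-0.004,-0.001,0.001,0,0,0,0,0,0,0.004,0,0,0,0,0,0,0.003,0,0,0,0,0,0,0,0,0,0],
)

```text
clock: 18.23
position: [0.5237, 0.0174, 0.0748]
ee_rot: [-0.005, 0.694, 0.72, -0.006]
contact_force: [0.1, 0.6, 0.3]
width: -0.0003
```

```bash
python3 plan.py .531 .019 .0735 1.606 3;python3 look.py sc16.png
```

```text
pos [0.52367595 0.01741286 0.07481324] rot left [-0.01491667  0.00107392  0.00283645] F [0.1070706  0.59827666 0.28990627] w -0.00032575202320411274 t 18.2333
[0.0004, 0.0025, 0.0004] [-0.005, 0.0, 0.001]
[0.0004, 0.0025, 0.0004] [-0.005, 0.0, 0.001]
[0.0004, 0.0025, 0.0004] [-0.005, 0.0, 0.001]
[0.52368246 0.01752143 0.07492652]
```

View pics/sc16.png

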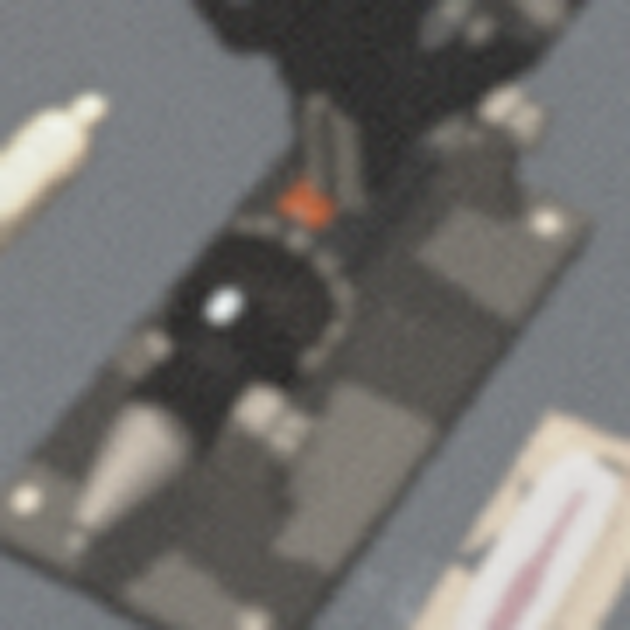

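Request:
apply_moves(
  moves=[0,0,0.003,0.0005,-0.005,0,0,0,0,0.002,0.0005,-0.005,0,0,0,-0.001,0,0,0,0,0,0,-0.001,0,0,0,0,0,0,-0.001,0,0,0,0,0,0,-0.001,0,0,0,0,0,0,-0.001,0,0,0,0,0,0,-0.001,0,0,0,0,0],
)

```text
clock: 18.95
position: [0.5295, 0.0145, 0.0733]
ee_rot: [-0.003, 0.693, 0.721, -0.0]
contact_force: [0.6, 4.3, -1.7]
width: 0.0001
```

```bash
python3 plan.py .531 .019 .0735 1.606 1
```

```text
pos [0.52946579 0.01453042 0.07331513] rot left [-0.00417126 -0.00346087  0.00319636] F [ 0.59526081  4.3121231  -1.73005621] w 0.00011787089288737993 t 18.95
[0.0044, 0.0017, -0.0002] [-0.004, -0.003, 0.003]
```

```bash
python3 - <<'E'
from h import *
d=dict(np.load("top0.npz"))
for u in range(192,246):
    best=max(((pt(d,u,v)) for v in range(205,226)),key=lambda p:p[2] if p[2]<.2 else -1)
    print(u,best.round(4), d["image"][int(215),u].tolist())
for v in range(200,232): print(v,pt(d,210,v).round(4))
E
```

```text
192 [0.5241 0.0824 0.0664] [68, 64, 62]
193 [0.5275 0.0805 0.0678] [66, 64, 62]
194 [0.5292 0.0787 0.0682] [64, 62, 61]
195 [0.531  0.0771 0.0678] [64, 62, 59]
196 [0.5311 0.0757 0.066 ] [59, 58, 57]
197 [0.5293 0.0737 0.0676] [53, 51, 48]
198 [0.5256 0.0708 0.0737] [215, 225, 241]
199 [0.529  0.0692 0.0735] [242, 249, 255]
200 [0.5308 0.0675 0.0733] [240, 246, 255]
201 [0.5274 0.0657 0.0732] [243, 250, 255]
202 [0.5292 0.0642 0.0725] [188, 195, 209]
203 [0.5325 0.0622 0.0745] [93, 94, 98]
204 [0.5291 0.0603 0.075 ] [72, 67, 64]
205 [0.5222 0.0583 0.0763] [82, 78, 72]
206 [0.5343 0.0571 0.0746] [76, 72, 67]
207 [0.5274 0.0551 0.0755] [63, 61, 58]
208 [0.5325 0.0533 0.0767] [58, 54, 52]
209 [0.5326 0.0519 0.0752] [58, 56, 55]
210 [0.5326 0.0502 0.0751] [59, 55, 53]
211 [0.5241 0.0483 0.075 ] [59, 56, 53]
212 [0.5276 0.0467 0.0746] [60, 57, 55]
213 [0.5327 0.0452 0.0743] [60, 56, 54]
214 [0.5345 0.0436 0.0732] [47, 44, 44]
215 [0.5345 0.0418 0.074 ] [80, 78, 75]
216 [0.5346 0.0404 0.072 ] [122, 119, 113]
217 [0.5243 0.0383 0.0729] [133, 130, 124]
218 [0.5211 0.0372 0.0686] [132, 130, 1
[... 1333 characters left out ...]
06 [0.545  0.0514 0.069 ]
207 [0.5432 0.0511 0.0708]
208 [0.5416 0.0514 0.0686]
209 [0.5395 0.0504 0.0744]
210 [0.5378 0.0504 0.0741]
211 [0.5361 0.0505 0.0733]
212 [0.5344 0.0505 0.073 ]
213 [0.5326 0.0502 0.0751]
214 [0.5311 0.0507 0.0715]
215 [0.5292 0.0502 0.0746]
216 [0.5275 0.0501 0.0746]
217 [0.5259 0.0504 0.0724]
218 [0.5243 0.0507 0.0706]
219 [0.5225 0.0503 0.0727]
220 [0.5209 0.0508 0.0695]
221 [0.5191 0.0507 0.0699]
222 [0.5175 0.051  0.0675]
223 [0.5158 0.051  0.0675]
224 [0.5142 0.0516 0.0634]
225 [0.5125 0.0515 0.0635]
226 [0.5107 0.0514 0.0639]
227 [0.5092 0.0527 0.0557]
228 [0.5084 0.059  0.0148]
229 [0.5066 0.0589 0.0154]
230 [0.5048 0.059  0.0144]
231 [0.503  0.0589 0.0149]
```

Request:
apply_moves(
  moves=[0,0.002,0,-0.004,0,0,0,0,0.008,-0.001,-0.004,0,0,0.003,0,0.012,-0.001,0,0,0,0,0,0.01,-0.001,0,0,0,0,0,0.003,-0.001,0.001,0,0,0,0,0,0,0.003,0,0,0,0,0,0,0.002,0,0,0,0,0,0,0.001,0,0,0],
)

```text
clock: 19.62
position: [0.524, 0.0525, 0.0757]
ee_rot: [-0.001, 0.693, 0.721, -0.001]
contact_force: [0.3, -0.3, -0.2]
width: 0.0001
```

```bash
python3 plan.py .525 .052 .073 1.606 2
```

```text
pos [0.52395828 0.05245328 0.07572581] rot left [-2.11256261e-03 -3.11337291e-05  3.08154708e-03] F [ 0.2839547  -0.27910705 -0.23206753] w 5.3905087228000024e-05 t 19.6167
[-0.0002, 0.0005, 0.0014] [-0.001, -0.0, 0.002]
[-0.0002, 0.0005, 0.0014] [-0.001, -0.0, 0.002]
```

Request:
apply_moves(
  moves=[0,0,0,0.0015,0,0,0,0,0,0,0.001,0,0,0,0,0,0,0.0007,0,0,0,0,0,0.003,0.0002,-0.003,0,0,0,0,0.003,0.0001,-0.003,0,0,0,0,0.003,0,-0.003,0,0,0,0,0.003,0,-0.003,0,0,0,0,0.003,0,-0.003,0,0],
)

```text
clock: 20.28
position: [0.5245, 0.0523, 0.0728]
ee_rot: [-0.007, 0.694, 0.72, -0.006]
contact_force: [-5.3, 0.6, 7.4]
width: 0.0001
```

```bash
python3 plan.py .525 .052 .073 1.606 1; python3 look.py sc17.png
```

```text
pos [0.52450708 0.05232441 0.07284414] rot left [-0.01769623 -0.00249184  0.00061076] F [-5.25916189  0.62139544  7.36873601] w 0.00011402079302829185 t 20.2833
[-0.0003, 0.0005, -0.0002] [-0.018, -0.002, 0.001]
[0.524567   0.05232178 0.07287239]
```

View pics/sc17.png

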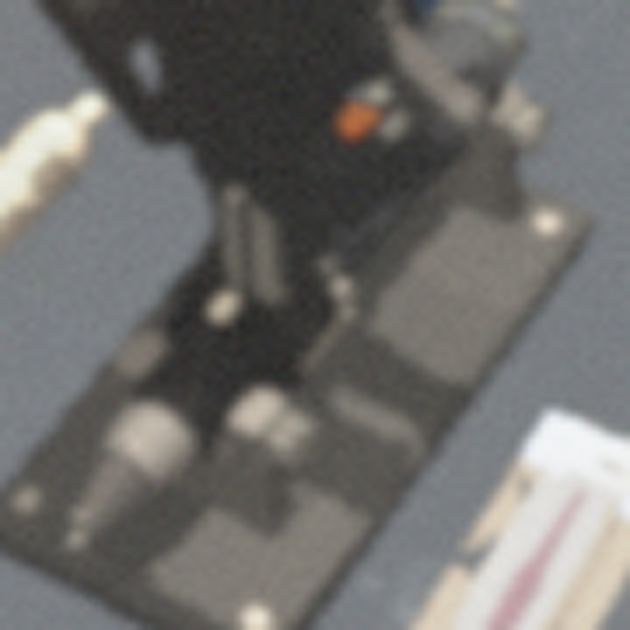

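Request:
apply_moves(
  moves=[0,0,0,-0.006,0,0,0,0,0,0,-0.006,-0.01,0,0.12,0,0,0,-0.002,-0.008,0,0.12,0,0,0,0,0,0,0.12,0,0,0,0,0,0,0.12,0,0,0,0,0,0,0.12,0,0,0,0,0,0,0.12,0,0,0,0,0,0,0.12],
)

```text
clock: 21.0
position: [0.5271, 0.0495, 0.0891]
ee_rot: [0.001, 0.934, 0.358, 0.002]
contact_force: [-0.6, 1.0, -0.6]
width: -0.0002
```

Request:
apply_moves(
  moves=[0,0,0,0,0,0,0.12,0,0,0,0,0,0,0.12,0,0,0,0,0,0,0.12,0,0,0,0,0,0,0.12,0,0,0,0,0,0,0.12,0,0,0,0,0,0,0.08,0,0,0,0,0,0,0.03,0,0,0,0,0,0,0],
)

```text
clock: 21.67
position: [0.5317, 0.0465, 0.0912]
ee_rot: [0.001, 1.0, -0.007, 0.007]
contact_force: [-0.4, 0.4, 0.0]
width: -0.0001
```

```bash
python3 plan.py .526 .052 .077 0.035 4; python3 look.py sc18.png
```

```text
pos [0.53173385 0.04651053 0.09123207] rot left [ 0.00251794 -0.01329342 -0.04892456] F [-0.4007075   0.44016546  0.01722469] w -0.00013194034205753127 t 21.6667
[-0.0015, -0.0014, 0.0035] [0.001, -0.003, -0.012]
[-0.0015, -0.0014, 0.0035] [0.001, -0.003, -0.012]
[-0.0014, -0.0014, 0.0035] [0.001, -0.003, -0.012]
[-0.0014, -0.0014, 0.0036] [0.001, -0.003, -0.012]
[0.53178747 0.04647136 0.09123871]
```

View pics/sc18.png

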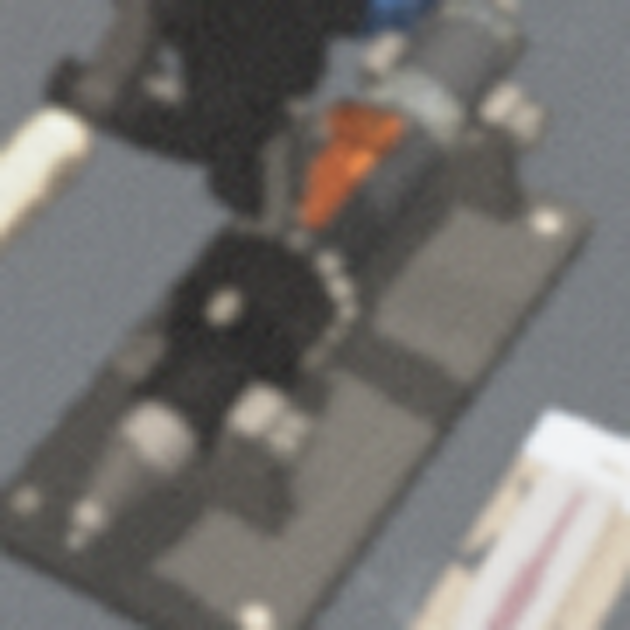

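Request:
apply_moves(
  moves=[0,-0.002,-0.002,0.005,0,-0.005,-0.02,0,-0.002,-0.002,0.005,0,-0.004,-0.02,0,-0.002,-0.001,0.004,0,-0.003,-0.008,0,-0.001,-0.001,0.002,0,0,0,0,0,0,0.001,0,0,0,0,0,0,0.0007,0,0,0,0,0,0,0.0005,0,0,0,0,0,0,0.0003,0,0,0],
)

```text
clock: 22.38
position: [0.5248, 0.0525, 0.073]
ee_rot: [0.002, 1.0, 0.022, 0.001]
contact_force: [-0.3, -0.8, 1.2]
width: 0.0001
```

```bash
python3 plan.py .524 .053 .073 0.035 1
```

```text
pos [0.52481819 0.05253119 0.07299153] rot left [ 0.00359661 -0.0017539   0.00932874] F [-0.29118674 -0.77464055  1.24270422] w 0.00012487620768183018 t 22.3833
[-0.0008, -0.0005, -0.0] [0.004, -0.002, 0.009]
```

Light touch on the ring alone. Stroking +x.

Request:
apply_moves(
  moves=[0,0.002,0,0.0002,0,0,0,0,0.002,0,0.0001,0,0,0,0,0.002,0,0,0,0,0,0,0.002,0,0,0,0,0,0,0.002,0,0,0,0,0,0,0.002,0,0,0,0,0,0,0.002,0,0,0,0,0,0,0.002,0,0,0,0,0],
)

```text
clock: 23.05
position: [0.5253, 0.0526, 0.0731]
ee_rot: [0.003, 1.0, 0.024, -0.016]
contact_force: [-4.3, -1.0, 6.1]
width: -0.0
```

```bash
python3 plan.py .524 .053 .073 0.035 1; python3 look.py sc19.png
```

```text
pos [0.52528382 0.05255601 0.0730524 ] rot left [0.00503126 0.03153274 0.01263432] F [-4.3250054  -1.02682379  6.06487634] w -4.762956964426841e-05 t 23.05
[-0.0013, -0.0005, 0.0001] [0.005, 0.032, 0.013]
[0.5253673  0.05256614 0.07306326]
```

View pics/sc19.png

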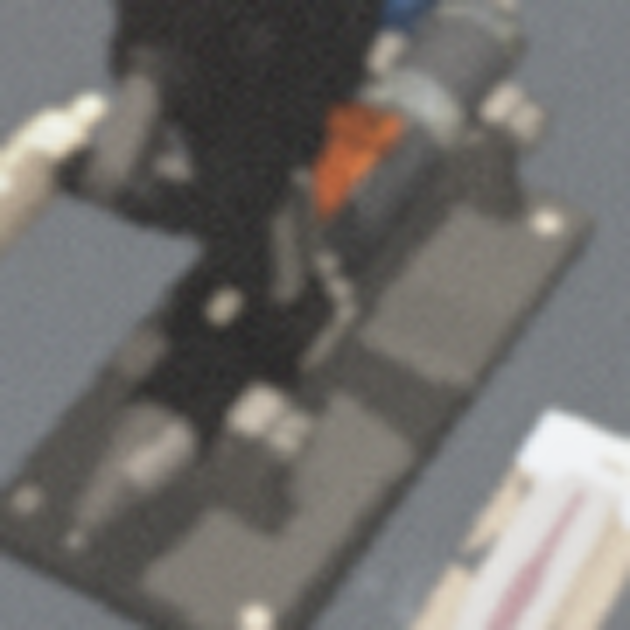

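Request:
apply_moves(
  moves=[0,0.0015,0,0.0003,0,-0.06,0,0,0.0015,0,0.0003,0,-0.06,0,0,0.0015,0,0.0003,0,-0.06,0,0,0.0015,0,0.0003,0,-0.06,0,0,0.0015,0,0.0003,0,-0.06,0,0,0.0015,0,0.0003,0,-0.06,0,0,0.0015,0,0.0003,0,-0.06,0,0,0.0015,0,0.0003,0,-0.06,0],
)

```text
clock: 23.77
position: [0.526, 0.0527, 0.0766]
ee_rot: [0.01, 0.962, 0.023, -0.271]
contact_force: [-2.5, -0.7, 7.7]
width: -0.0004
```

```bash
python3 plan.py .524 .053 .073 0.035 1; python3 look.py sc20.png
```

```text
pos [0.52604726 0.05273013 0.07663998] rot left [0.00974469 0.5501254  0.01228115] F [-2.47515606 -0.71488969  7.74309433] w -0.0003872148406128384 t 23.7667
[0.0002, -0.0004, 0.0042] [0.01, 0.55, 0.012]
[0.52634377 0.05271444 0.07604766]
```

View pics/sc20.png

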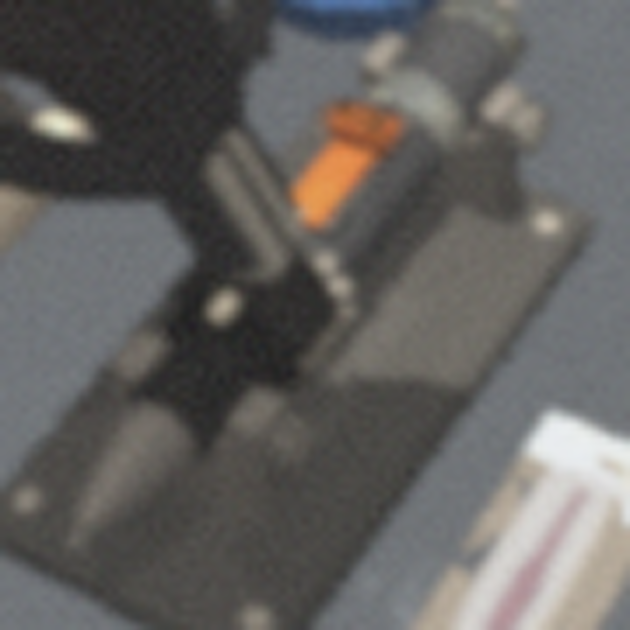

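Request:
apply_moves(
  moves=[0,0,0,-0.003,0,0.1,0,0,0,0,-0.002,0,0.12,0,0,0,0,0,0,0.12,0,0,0,0,0,0,0.12,0,0,0,0,0,0,0.07,0,0,-0.004,0,0,0,0.02,0,0,-0.002,0,0.001,0,0,0,0,0,0,0.001,0,0,0],
)

```text
clock: 24.48
position: [0.5256, 0.0531, 0.0758]
ee_rot: [0.002, 1.0, 0.025, 0.006]
contact_force: [0.2, -1.1, -0.4]
width: -0.0001
```

```bash
python3 plan.py .526 .053 .073 0.035 3; python3 - <<'E'
from h import *
d=dict(np.load("top0.npz")); im=d["image"][198:232,198:246,::-1].astype(float)*1.8
cv2.imwrite("pics/ringz.png",cv2.resize(np.clip(im,0,255).astype(np.uint8),None,fx=16,fy=16,interpolation=cv2.INTER_CUBIC))
E
```

```text
pos [0.52557142 0.05313239 0.07579568] rot left [ 0.00478234 -0.01133398  0.01425297] F [ 0.2383314  -1.06789773 -0.3761082 ] w -5.123150690973704e-05 t 24.4833
[0.0001, 0.0, 0.0009] [0.002, -0.004, 0.005]
[0.0001, 0.0, 0.0009] [0.002, -0.004, 0.005]
[0.0001, 0.0, 0.0009] [0.002, -0.004, 0.005]
```

View pics/ringz.png

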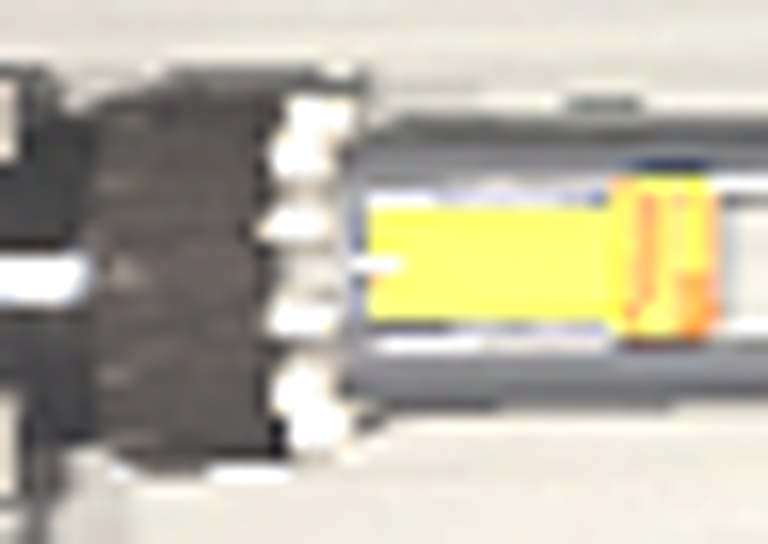

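Request:
apply_moves(
  moves=[0,0,0,0.0015,0,0,0,0,0,0,0.001,0,0,0,0,0,0,0.0006,0,0,0,0,0.004,0,-0.0003,0,0,0,0,0.004,0,-0.0004,0,0,0,0,0.004,0,-0.0004,0,0,0,0,0.004,0,-0.0004,0,0,0,0,0.004,0,-0.0004,0,0,0],
)

```text
clock: 25.15
position: [0.5335, 0.0536, 0.0727]
ee_rot: [0.003, 1.0, 0.026, -0.016]
contact_force: [-9.8, -0.2, 11.4]
width: -0.0001
```

```bash
python3 plan.py .526 .053 .073 0.035 1; python3 look.py sc21.png
```

```text
pos [0.53348632 0.05362849 0.07270491] rot left [0.00478487 0.03232604 0.01631055] F [-9.76214732 -0.18104568 11.40824342] w -0.0001029996089245746 t 25.15
[-0.0075, 0.0002, -0.0001] [0.005, 0.032, 0.016]
[0.53359857 0.05362524 0.07269433]
```

View pics/sc21.png

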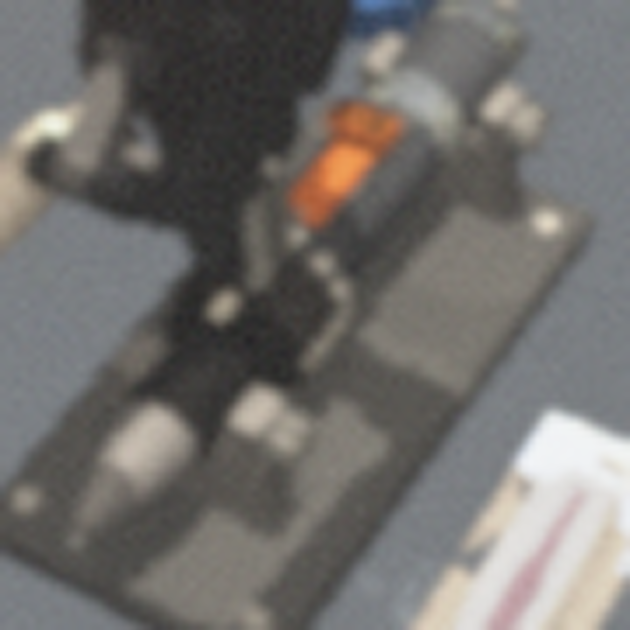

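```bash
python3 - <<'E'
import cv2,numpy as np
ims=[]
for f in("scene0.npz","l13.npz","last.npz"):
    im=np.load(f)["image"]
    c=im[248:276,252:270,::-1].astype(float)*2
    ims.append(cv2.resize(np.clip(c,0,255).astype(np.uint8),None,fx=14,fy=14,interpolation=cv2.INTER_CUBIC))
cv2.imwrite("pics/cmp7.png",np.hstack(ims))
E
```

```text
(no output)
```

View pics/cmp7.png

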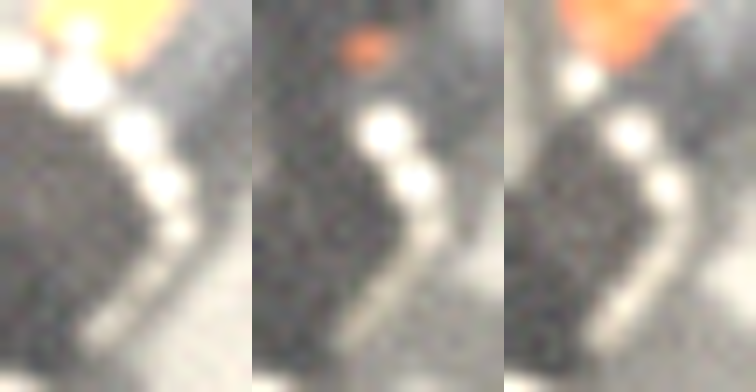

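Request:
apply_moves(
  moves=[0,0.005,0,-0.0006,0,0.005,0,0,0.005,0,-0.0006,0,0.005,0,0,0.005,0,-0.0006,0,0.005,0,0,0.005,0,-0.0006,0,0.005,0,0,0.005,0,-0.0006,0,0.005,0,0,0.005,0,-0.0006,0,0.005,0,0,0.005,0,-0.0006,0,0.005,0,0,0.005,0,-0.0006,0,0.005,0],
)

```text
clock: 25.87
position: [0.5676, 0.0554, 0.0724]
ee_rot: [0.002, 1.0, 0.026, -0.012]
contact_force: [-0.1, -0.3, 0.0]
width: 0.0
```

```bash
cp last.npz l21.npz; python3 plan.py .526 .053 .073 0.035 1; python3 look.py sc22.png; python3 - <<'E'
import cv2,numpy as np
ims=[]
for f in("scene0.npz","l21.npz","last.npz"):
    im=np.load(f)["image"]
    c=im[243:278,242:270,::-1].astype(float)*2
    ims.append(cv2.resize(np.clip(c,0,255).astype(np.uint8),None,fx=9,fy=9,interpolation=cv2.INTER_CUBIC))
cv2.imwrite("pics/cmp8.png",np.hstack(ims))
E
```

```text
pos [0.56757141 0.05537759 0.07237461] rot left [0.00435972 0.02333454 0.01768194] F [-0.13589324 -0.264301    0.01745751] w 4.645861172524257e-05 t 25.8667
[-0.0416, 0.0002, 0.0003] [0.004, 0.023, 0.018]
[0.5689094  0.05533312 0.072577  ]
```

View pics/cmp8.png

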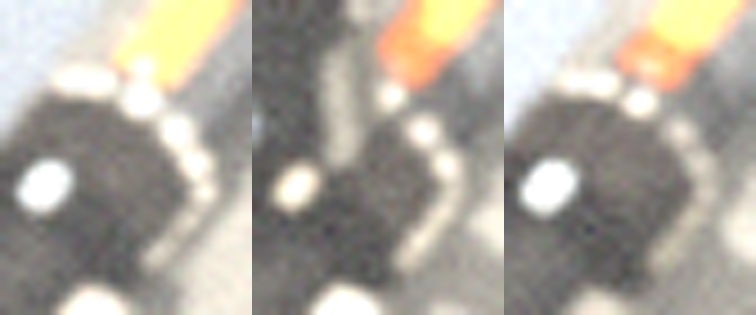

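Request:
apply_moves(
  moves=[0,0,0,-0.006,0,0.01,0,0,-0.012,0.001,-0.003,0,0.01,0.01,0,-0.016,0.001,0,0,0,0.01,0,-0.013,0,0,0,0,0,0,-0.003,0,0.001,0,0,0,0,0,0,0.003,0,0,0,0,0,0,0.002,0,0,0,0,0,0,0.001,0,0,0],
)

```text
clock: 26.58
position: [0.5281, 0.0514, 0.0769]
ee_rot: [0.002, 1.0, 0.016, 0.004]
contact_force: [0.4, -0.3, 0.5]
width: 0.0002
```

```bash
python3 plan.py .522 .053 .073 0.035 3; python3 look.py sc23.png
```

```text
pos [0.52809583 0.05140728 0.07685362] rot left [ 0.0045512  -0.00890808 -0.003306  ] F [ 0.37656011 -0.30828816  0.46262429] w 0.00018959990887706742 t 26.5833
[-0.002, -0.0006, 0.0013] [0.002, -0.003, -0.001]
[-0.002, -0.0006, 0.0013] [0.002, -0.003, -0.001]
[-0.002, -0.0006, 0.0013] [0.002, -0.003, -0.001]
[0.52813332 0.05140051 0.07664631]
```

View pics/sc23.png

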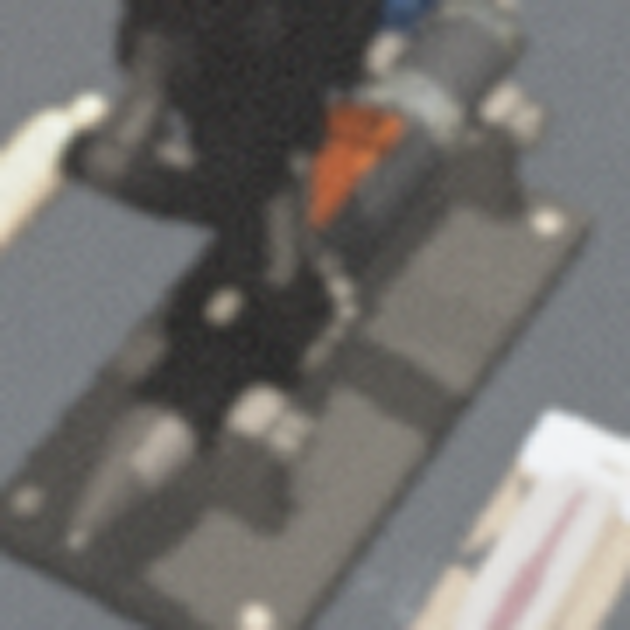

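Request:
apply_moves(
  moves=[0,-0.008,-0.001,0,0,-0.004,0,0,-0.009,-0.001,0,0,-0.004,0,0,-0.004,0,0,0,0,0,0,0,0,0.001,0,0,0,0,0,0,0.001,0,0,0,0,0,0,0.001,0,0,0,0,0,0,0.0005,0,0,0,0,0,0,0,0,0,0],
)

```text
clock: 27.3
position: [0.5064, 0.053, 0.0722]
ee_rot: [0.002, 1.0, 0.016, 0.0]
contact_force: [-0.6, 0.2, -0.5]
width: -0.0002
```

```bash
python3 plan.py .507 .053 .0725 0.035 1
```

```text
pos [0.50637091 0.05298401 0.07216549] rot left [ 0.00450154 -0.00019587 -0.00304051] F [-0.63543203  0.22762024 -0.49228409] w -0.00017024668248762448 t 27.3
[0.0006, 0.0, -0.0003] [0.005, -0.0, -0.003]
```

Request:
apply_moves(
  moves=[0,0.01,0,0,0,0,0,0,0.012,0,0,0,0,0,0,0.012,0,0,0,0,0,0,0.01,0,0,0,0,0,0,0,0,-0.006,0,0,0,0,0,0,-0.004,0,0,0,0,0,0,0,0,0,0,0,0,0,0,0,0,0],
)

```text
clock: 27.97
position: [0.5229, 0.0536, 0.0829]
ee_rot: [0.003, 0.999, 0.017, -0.036]
contact_force: [-0.0, -0.1, 0.3]
width: 0.0001
```

```bash
python3 plan.py .507 .053 .0725 0.035 1; python3 look.py sc24.png
```

```text
pos [0.52289109 0.05359372 0.08293342] rot left [ 0.00539282  0.07157493 -0.00033073] F [-0.04723282 -0.12075234  0.25574802] w 0.00012827675710291753 t 27.9667
[-0.0151, -0.0, 0.0115] [0.005, 0.072, -0.0]
[0.52312573 0.05355726 0.08293383]
```

View pics/sc24.png

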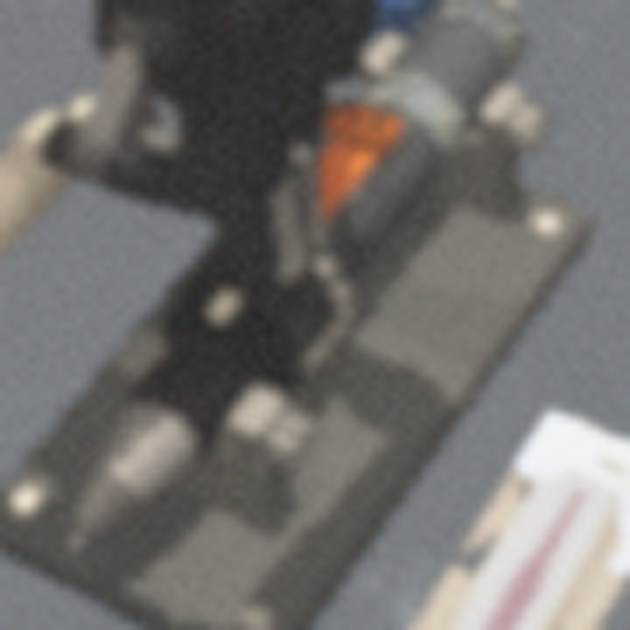

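Request:
apply_moves(
  moves=[0,-0.012,0,0,0,0.03,0,0,-0.014,0,0,0,0.025,0,0,-0.008,0,0.002,0,0.015,0,0,0,0,0.01,0,0,0,0,0,0,0.014,0,0,0,0,0,0,0.012,0,0,0,0,0,0,0.006,0,0,0,0,0,0,0.001,0,0,0],
)

```text
clock: 28.68
position: [0.4959, 0.052, 0.0376]
ee_rot: [0.003, 1.0, 0.017, 0.008]
contact_force: [0.2, 0.2, 0.3]
width: -0.0001
```

```bash
python3 plan.py .498 .053 .036 0.035 1; python3 look.py sc25.png
```

```text
pos [0.49585602 0.05199915 0.0376387 ] rot left [ 0.00566688 -0.01504115 -0.00085808] F [0.15202096 0.24358979 0.31880418] w -0.0001494469414724682 t 28.6833
[0.0022, -0.0009, 0.0017] [0.006, -0.015, -0.001]
[0.49599426 0.05198143 0.03783432]
```

View pics/sc25.png

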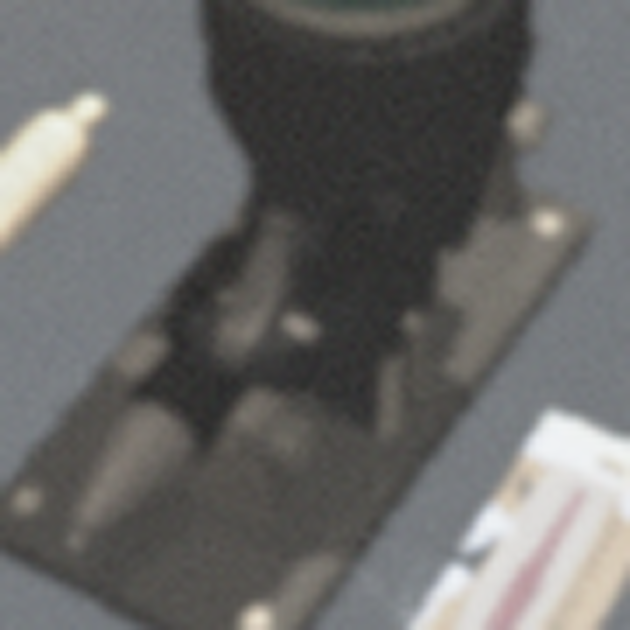

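Request:
apply_moves(
  moves=[0,0.002,0,0,0,0,0,0,0.002,0,0,0,0,0,0,0.002,0,0,0,0,0,0,0.002,0,-0.003,0,0,0,0,0.002,0,-0.003,0,0,0,0,0.002,0,-0.003,0,0,0,0,0.002,0,-0.003,0,0,0,0,0.002,0,-0.003,0,0,0],
)

```text
clock: 29.4
position: [0.4995, 0.0528, 0.0503]
ee_rot: [0.003, 1.0, 0.018, -0.007]
contact_force: [-6.1, -0.9, -4.8]
width: 0.0
```

```bash
python3 plan.py .498 .053 .036 0.035 1; python3 look.py sc26.png
```

```text
pos [0.49950465 0.0527547  0.05028619] rot left [4.79801632e-03 1.48878465e-02 6.04593409e-05] F [-6.08949994 -0.88053113 -4.82261693] w 8.169959363589363e-06 t 29.4
[-0.0013, -0.0004, 0.0143] [0.005, 0.015, 0.0]
[0.49967138 0.05276334 0.05064884]
```

View pics/sc26.png

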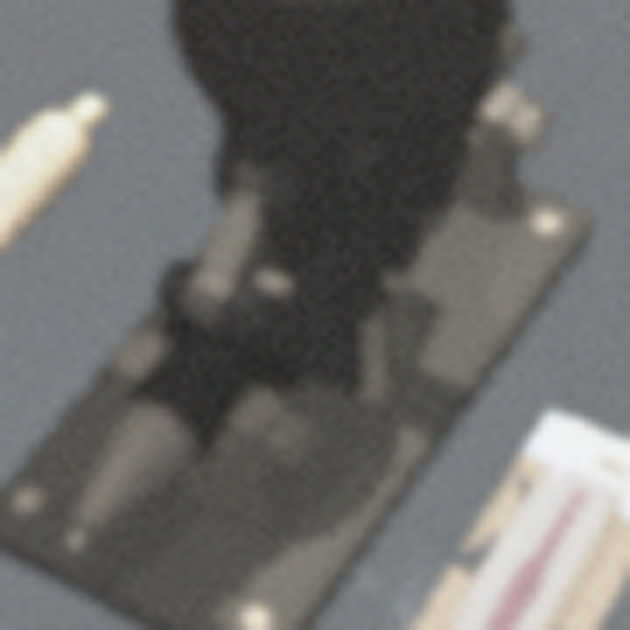

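Request:
apply_moves(
  moves=[0,-0.006,0,0,0,0.006,0,0,0,0,-0.015,0,0.004,0,0,0,0,-0.02,0,0.004,0,0,0.01,0,-0.015,0,0,0,0,0.01,0,0,0,0,0,0,0.01,0,0,0,0,0,0,0,0,0,0,0,0,0,0,0,0,0,0,0],
)

```text
clock: 30.12
position: [0.5402, 0.0542, 0.1108]
ee_rot: [0.002, 1.0, 0.017, 0.019]
contact_force: [0.4, -1.1, -0.5]
width: 0.0001
```

```bash
python3 plan.py .498 .053 .036 0.035 1; python3 look.py sc27.png
```

```text
pos [0.54020386 0.05415513 0.11082888] rot left [ 0.00554545 -0.03882964 -0.00064898] F [ 0.37439234 -1.11575158 -0.46558699] w 0.00014351115734722702 t 30.1167
[-0.0451, -0.0007, 0.0731] [0.006, -0.039, -0.001]
[0.54039808 0.05413065 0.11082711]
```

View pics/sc27.png

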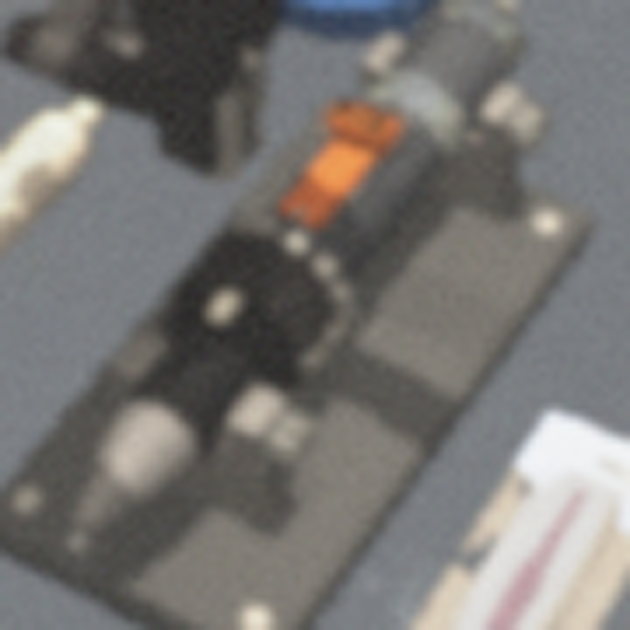

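Request:
apply_moves(
  moves=[0,-0.008,0,0.008,0,-0.02,0,0,-0.008,0.001,0.012,0,-0.015,0,0,-0.002,0,0.01,0,0,0,0,0,0,0.005,0,0,0,0,0,0,0.002,0,0,0,0,0,0,0.001,0,0,0,0,0,0,0.001,0,0,0,0,0,0,0.001,0,0,0],
)

```text
clock: 30.83
position: [0.5198, 0.0522, 0.0722]
ee_rot: [0.003, 1.0, 0.017, 0.002]
contact_force: [-1.6, 1.0, 10.5]
width: -0.0002
```

```bash
python3 plan.py .522 .053 .073 0.035 1
```

```text
pos [0.51978919 0.05218006 0.07217759] rot left [ 0.005506   -0.00296478 -0.0007235 ] F [-1.64682788  0.96004414 10.53189459] w -0.0001935358238375859 t 30.8333
[0.0022, -0.0007, -0.0008] [0.006, -0.003, -0.001]
```

Request:
apply_moves(
  moves=[0,0.006,0,0.0003,0,0.01,0,0,0.01,0,0.0003,0,0.02,0,0,0.014,0,0.0003,0,0.03,0,0,0.016,0,0,0,0.03,0,0,0.016,0,0,0,0.03,0,0,0.016,0,0,0,0.03,0,0,0.016,0,0,0,0.03,0,0,0.016,0,0,0,0.03,0],
)

```text
clock: 31.5
position: [0.5865, 0.055, 0.075]
ee_rot: [0.002, 0.998, 0.02, 0.067]
contact_force: [0.1, 0.5, -0.3]
width: -0.0002
```

```bash
python3 plan.py .522 .053 .073 0.035 1; python3 look.py sc28.png
```

```text
pos [0.58646061 0.05495214 0.07500614] rot left [ 0.00670609 -0.13304198  0.00463094] F [ 0.14952928  0.54931044 -0.29402121] w -0.00018308550662686604 t 31.5
[-0.0642, -0.0006, -0.0066] [0.007, -0.133, 0.005]
[0.58936972 0.05490631 0.07548965]
```

View pics/sc28.png

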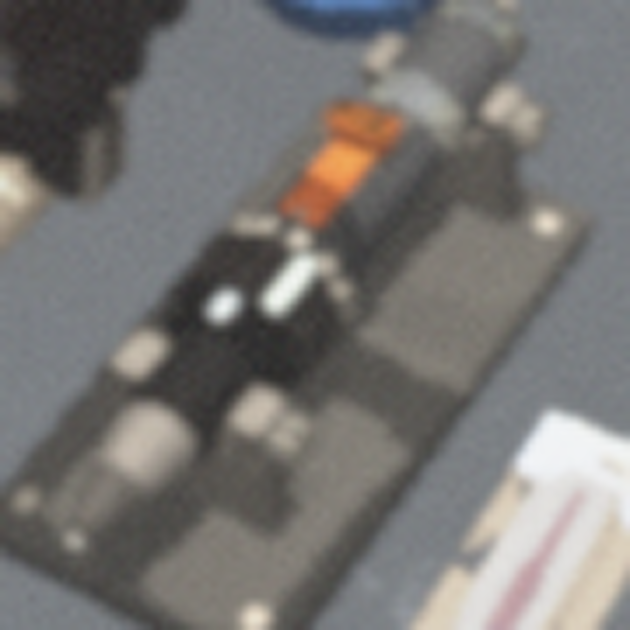

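The line is now at about (290,285) in the crop, which matches my projection for -1 click, so one click remains. I'll start the next stroke farther forward, so the tip leaves the ring after about 11 mm.

Request:
apply_moves(
  moves=[0,0,0,-0.006,0,-0.02,0,0,-0.012,0,-0.003,0,-0.04,0,0,-0.018,0.001,0,0,-0.04,0,0,-0.016,0.001,0,0,-0.03,0,0,-0.008,0,0.001,0,0,0,0,0,0,0.003,0,0,0,0,0,0,0.002,0,0,0,0,0,0,0,0,0,0],
)

```text
clock: 32.22
position: [0.5343, 0.0507, 0.0733]
ee_rot: [0.003, 1.0, 0.019, 0.001]
contact_force: [0.1, -0.9, -0.1]
width: -0.0003
```

```bash
python3 plan.py .533 .053 .0725 0.035 3
```

```text
pos [0.53432521 0.05068212 0.0733465 ] rot left [ 0.00661855 -0.00266459  0.0036029 ] F [ 0.11299523 -0.93258765 -0.06233899] w -0.0002960104529164911 t 32.2167
[-0.0004, -0.0008, 0.0003] [0.002, -0.001, 0.001]
[-0.0004, -0.0008, 0.0003] [0.002, -0.001, 0.001]
[-0.0004, -0.0008, 0.0003] [0.002, -0.001, 0.001]
```

Request:
apply_moves(
  moves=[0,-0.002,0,0.0007,0,0,0,0,0,0,0.001,0,0,0,0,0,0,0.001,0,0,0,0,0.006,0,0.0003,0,0.01,0,0,0.01,0,0.0003,0,0.02,0,0,0.014,0,0.0003,0,0.03,0,0,0.016,0,0,0,0.03,0,0,0.016,0,0,0,0.03,0],
)

```text
clock: 32.88
position: [0.54, 0.051, 0.0737]
ee_rot: [0.005, 1.0, 0.023, 0.007]
contact_force: [-29.3, -3.4, 37.6]
width: -0.0001
```

```bash
python3 plan.py .533 .053 .0725 0.035 1; python3 look.py sc29.png
```

```text
pos [0.53998833 0.05103165 0.07368155] rot left [ 0.0092756  -0.01479724  0.01101587] F [-29.33445715  -3.42706986  37.58004472] w -9.773291563598459e-05 t 32.8833
[-0.0069, -0.0023, 0.0011] [0.009, -0.015, 0.011]
[0.54048996 0.05105423 0.07388158]
```

View pics/sc29.png

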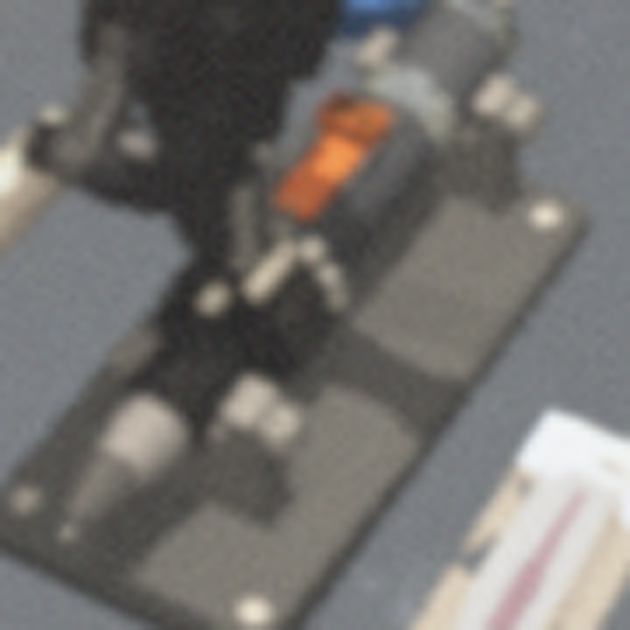

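Request:
apply_moves(
  moves=[0,0.008,0,-0.0005,0,0.02,0,0,0.009,0,-0.0005,0,0.02,0,0,0.01,0,-0.0005,0,0.02,0,0,0.01,0,-0.0005,0,0.02,0,0,0,0,-0.006,0,-0.02,0,0,0,0,-0.004,0,-0.02,0,0,0,0,0,0,-0.02,0,0,0,0,0,0,0,0],
)

```text
clock: 33.6
position: [0.5762, 0.0531, 0.0848]
ee_rot: [0.004, 1.0, 0.023, 0.017]
contact_force: [0.7, 0.2, -0.4]
width: -0.0001
```

```bash
python3 plan.py .530 .053 .0745 0.035 3; python3 look.py sc30.png
```

```text
pos [0.57621049 0.0530874  0.0848363 ] rot left [ 0.00888412 -0.03401604  0.01139329] F [ 0.72484975  0.24337118 -0.38019601] w -6.041281824016711e-05 t 33.6
[-0.0155, -0.0007, 0.0029] [0.003, -0.011, 0.004]
[-0.0155, -0.0006, 0.0031] [0.003, -0.011, 0.004]
[-0.0154, -0.0006, 0.0033] [0.003, -0.011, 0.004]
[0.57589673 0.05311879 0.08471462]
```

View pics/sc30.png

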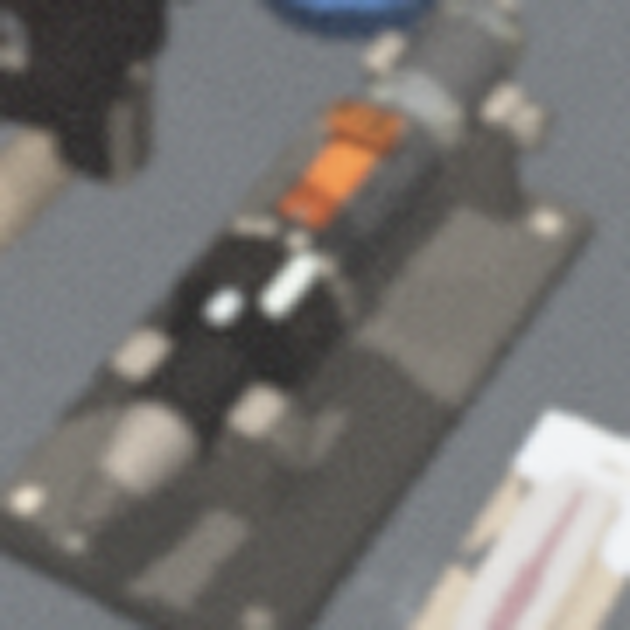

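Request:
apply_moves(
  moves=[0,-0.018,0,0.001,0.003,-0.015,0.004,0,-0.019,-0.001,0.002,0.003,-0.012,0.004,0,-0.012,0,0.003,0.002,-0.005,0.004,0,-0.003,0,0.003,0,0,0,0,0,0,0.002,0,0,0,0,0,0,0.001,0,0,0,0,0,0,0,0,0,0,0,0,0,0,0,0,0],
)

```text
clock: 34.32
position: [0.5291, 0.052, 0.0734]
ee_rot: [0.0, 1.0, 0.017, 0.008]
contact_force: [0.4, 0.2, 0.1]
width: -0.0001
```

```bash
python3 plan.py .526 .053 .0725 0.035 2
```

```text
pos [0.52911795 0.05203166 0.07344714] rot left [ 0.00073074 -0.01523286 -0.00078575] F [0.36492566 0.24839776 0.0573236 ] w -0.00011898885822244779 t 34.3167
[-0.0015, -0.0005, 0.0004] [0.0, -0.008, -0.0]
[-0.0015, -0.0005, 0.0005] [0.0, -0.008, -0.0]
```

Request:
apply_moves(
  moves=[0,-0.004,0,0.0007,0,-0.01,0,0,0,0,0.0015,0,0,0,0,0.006,0,0.0003,0,0.01,0,0,0.01,0,0.0003,0,0.02,0,0,0.014,0,0.0003,0,0.03,0,0,0.016,0,0,0,0.03,0,0,0.016,0,0,0,0.03,0,0,0.016,0,0,0,0.03,0],
)

```text
clock: 34.98
position: [0.5869, 0.0542, 0.0756]
ee_rot: [-0.0, 0.998, 0.019, 0.061]
contact_force: [0.4, 0.3, -0.1]
width: -0.0
```

```bash
python3 plan.py .526 .053 .0725 0.035 1; python3 look.py sc31.png
```

```text
pos [0.58685873 0.05424731 0.07564358] rot left [ 0.00165417 -0.12241277  0.00224507] F [ 0.40099537  0.27053035 -0.0897162 ] w -8.576697155209972e-06 t 34.9833
[-0.0608, -0.001, -0.0043] [0.002, -0.122, 0.002]
[0.59007231 0.05416875 0.07625328]
```

View pics/sc31.png

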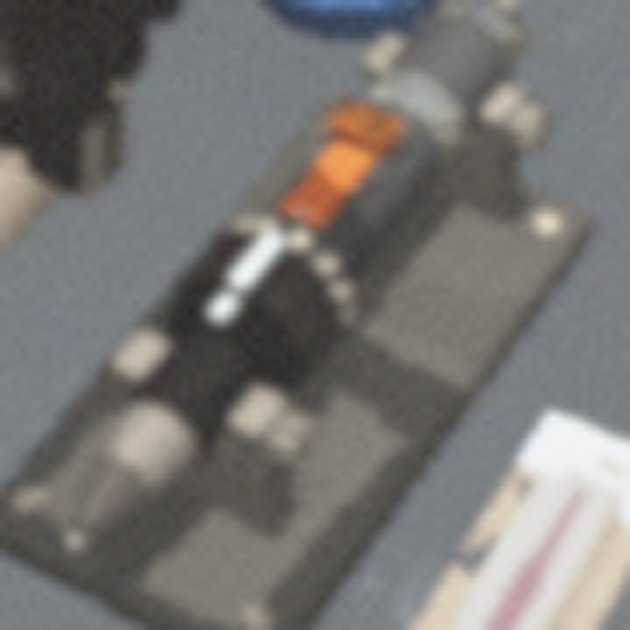

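The line is now in line with the index, running from (270,245) to the index at (222,305), so the ring is at 0. Next is the lock. I'll move behind the nub.

Request:
apply_moves(
  moves=[0,0,0,-0.009,0,-0.02,0,0,-0.012,0.018,-0.005,0,-0.03,0,0,-0.014,0.02,0,0,-0.03,0,0,-0.014,0.02,0,0,-0.025,0,0,-0.012,0.018,0,0,-0.01,0,0,-0.006,0.009,0,0,0,0,0,0,0,0,0,0,0,0,0,0,0.003,0,0,0],
)

```text
clock: 35.7
position: [0.5374, -0.0353, 0.0802]
ee_rot: [0.0, 1.0, 0.019, 0.005]
contact_force: [-0.0, -0.3, 0.5]
width: 0.0001
```

```bash
python3 plan.py .531 -.032 .071 0.035 4
```

```text
pos [ 0.53740343 -0.03530474  0.08023197] rot left [ 0.0004857  -0.01087328  0.00350047] F [-0.02766365 -0.27526634  0.46310703] w 6.281603607438853e-05 t 35.7
[-0.0016, -0.0009, 0.0023] [0.0, -0.003, 0.001]
[-0.0016, -0.0009, 0.0023] [0.0, -0.003, 0.001]
[-0.0016, -0.0009, 0.0023] [0.0, -0.003, 0.001]
[-0.0016, -0.0009, 0.0023] [0.0, -0.003, 0.001]
```

Request:
apply_moves(
  moves=[0,-0.003,0,0.003,0,-0.01,0,0,-0.002,0,0.003,0,0,0,0,-0.001,0,0.002,0,0,0,0,0,-0.004,0.0005,0,0,0,0,0,-0.005,0,0,0,0,0,0,-0.005,0,0,0,0,0,0,-0.003,0,0,0,0,0,0,-0.002,0,0,0,0],
)

```text
clock: 36.37
position: [0.5312, -0.0118, 0.0693]
ee_rot: [0.0, 1.0, 0.021, -0.0]
contact_force: [0.1, -2.1, -0.3]
width: -0.0006
```

```bash
python3 plan.py .531 0 .071 0.035 1
```

```text
pos [ 0.53115644 -0.01175764  0.06931861] rot left [0.00041677 0.0001919  0.0075288 ] F [ 0.11776828 -2.07045179 -0.2722459 ] w -0.0006258825961767685 t 36.3667
[0.0003, -0.0118, -0.0017] [0.0, 0.0, 0.008]
```

Request:
apply_moves(
  moves=[0,0,-0.003,0,0,0,0,0,0,-0.003,0,0,0,0,0,0,-0.003,0,0,0,0,0,0,-0.003,0,0,0,0,0,0,-0.004,0,0,0,0,0,0,-0.004,0,0,0,0,0,0,-0.004,0,0,0,0,0,0,-0.004,0,0,0,0],
)

```text
clock: 37.03
position: [0.5314, -0.0096, 0.0703]
ee_rot: [0.028, 0.999, 0.033, 0.0]
contact_force: [-0.9, -13.7, -1.1]
width: -0.0001
```

```bash
python3 plan.py .531 0 .071 0.035 1
```

```text
pos [ 0.53144668 -0.00956566  0.07028191] rot left [0.05609264 0.00030508 0.0315192 ] F [ -0.92685947 -13.71657335  -1.08803926] w -6.190949216452584e-05 t 37.0333
[0.0002, -0.0095, -0.0013] [0.056, 0.0, 0.032]
```

```bash
python3 look.py sc32.png
```

```text
[ 0.53144176 -0.00937579  0.07027631]
```

View pics/sc32.png

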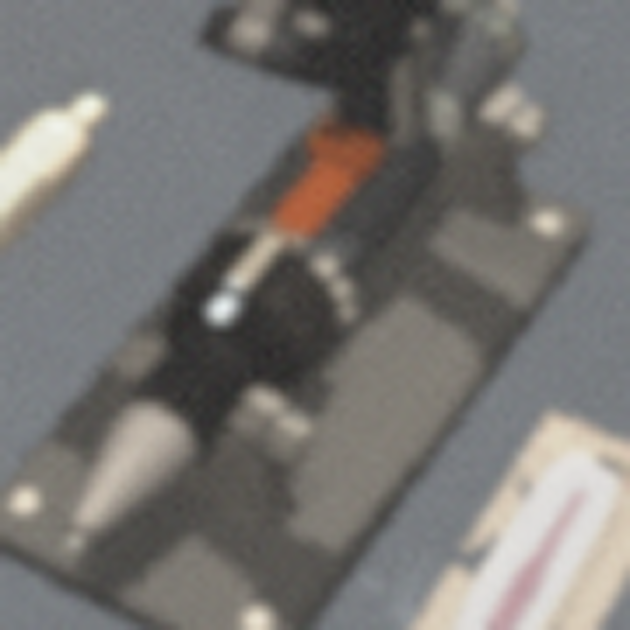

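```bash
python3 - <<'E'
from h import *
a=np.load("scene0.npz"); b=np.load("last.npz")
for d in (a,b):
    im=d["image"].astype(int); H=cv2.cvtColor(d["image"],cv2.COLOR_RGB2HSV)
    m=(H[...,0]<18)&(H[...,1]>130)&(H[...,2]>70); m[:235]=0 if False else m[:235]
    m[:, :240]=0; m[:,275:]=0; m[:225]=0; m[265:]=0
    v,u=np.nonzero(m); print(len(u),u.mean().round(2),v.mean().round(2),u.min(),u.max(),v.min(),v.max())
    q=np.argsort(v)[-8:]; print("front",u[q].mean(),v[q].mean(), "back",u[np.argsort(v)[:8]].mean(),v[np.argsort(v)[:8]].mean())
for y in(0,.008): print(y,[np.round(proj(dict(b),p),1) for p in([.5313,-.001+y,.078],[.5303,.031+y,.070])])
E
```

```text
108 263.38 242.79 256 271 236 251
front 260.25 249.875 back 264.625 236.375
102 261.39 245.22 255 268 239 252
front 258.0 251.5 back 262.75 239.5
0 [array([267.4, 236.4]), array([258.2, 250.5])]
0.008 [array([265. , 239.1]), array([255.7, 253.3])]
```

Request:
apply_moves(
  moves=[0,0,-0.005,0,0.015,0,0,0,0,-0.006,0,0.015,0,0,0,0,-0.006,0,0.015,0,0,0,0,0.006,0,0,0,0,0,0,0.01,0,0,0,0,0,0,0.006,-0.008,0,0,0,0,0,0,-0.02,0,0,0,0,0,0,-0.02,0,0,0],
)

```text
clock: 37.75
position: [0.5304, -0.0252, 0.1173]
ee_rot: [0.015, 0.999, 0.037, -0.004]
contact_force: [-0.7, -0.8, -0.5]
width: -0.0003
```

```bash
python3 plan.py .531 0 .071 0.035 1; python3 look.py sc33.png; python3 - <<'E'
from h import *
a=np.load("scene0.npz"); b=np.load("last.npz")
for d in (a,b):
    H=cv2.cvtColor(d["image"],cv2.COLOR_RGB2HSV)
    m=(H[...,0]<18)&(H[...,1]>130)&(H[...,2]>70)
    m[:, :240]=0; m[:,275:]=0; m[:225]=0; m[265:]=0
    v,u=np.nonzero(m); print(len(u),u.mean().round(2),v.mean().round(2),u.min(),u.max(),v.min(),v.max())
d=imaging.get_image("top"); crop(d,155,170,295,280,5,"top33.png")
E
```

```text
pos [ 0.53039687 -0.02522004  0.11733726] rot left [0.02905999 0.00912183 0.03901503] F [-0.74465412 -0.82544464 -0.49462417] w -0.00029925326140989886 t 37.75
[0.0029, -0.0264, 0.0456] [0.029, 0.009, 0.039]
[ 0.53316192 -0.02556312  0.1213987 ]
108 263.38 242.79 256 271 236 251
113 259.76 246.92 253 267 240 254
```

View pics/sc33.png

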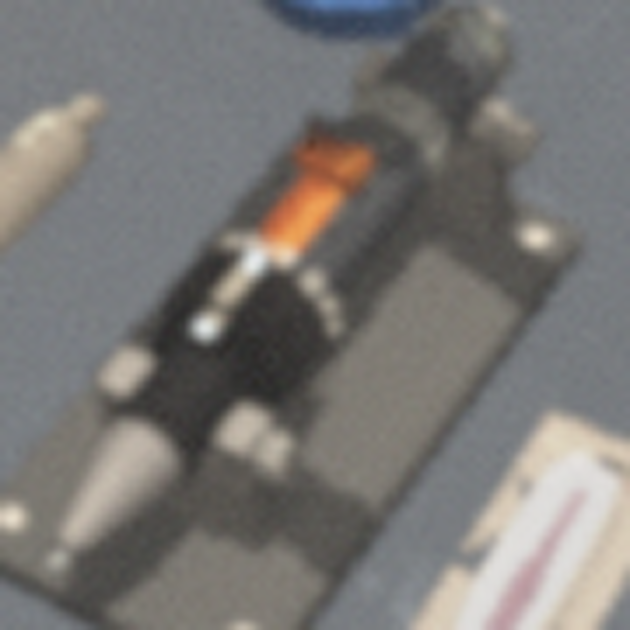

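View pics/top33.png

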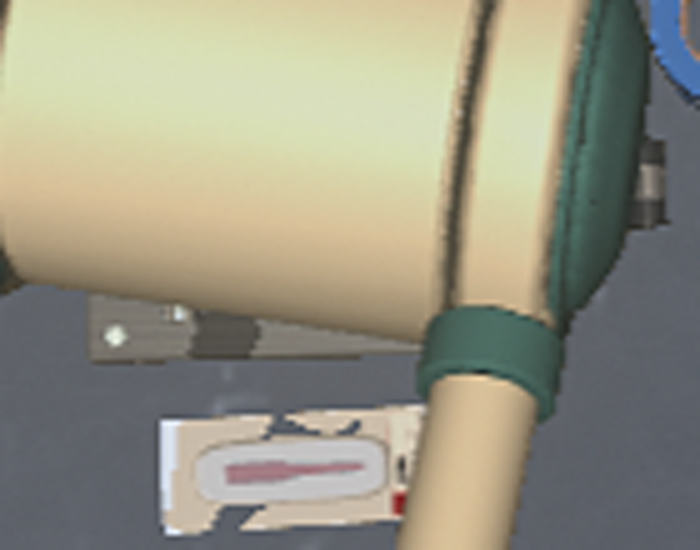

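```bash
python3 - <<'E'
from h import *
a=np.load("scene0.npz"); b=np.load("last.npz")
ga=cv2.cvtColor(a["image"],cv2.COLOR_RGB2GRAY).astype(np.float32); gb=cv2.cvtColor(b["image"],cv2.COLOR_RGB2GRAY).astype(np.float32)
for (u0,v0,u1,v1) in [(213,275,245,310),(222,258,266,300),(285,235,300,260),(265,210,292,240)]:
    t=ga[v0:v1,u0:u1]; s=gb[v0-10:v1+10,u0-10:u1+10]
    r=cv2.matchTemplate(s,t,cv2.TM_CCOEFF_NORMED); _,mx,_,ml=cv2.minMaxLoc(r); x,y=ml
    sub=lambda l,c,rr:(l-rr)/(2*(l-2*c+rr))
    sx=sub(r[y,x-1],r[y,x],r[y,x+1]) if 0<x<20 else 0; sy=sub(r[y-1,x],r[y,x],r[y+1,x]) if 0<y<20 else 0
    print(round(mx,2),x-10+sx,y-10+sy)
d=dict(b)
p0=np.array(proj(d,[.5303,.03,.03])); p1=np.array(proj(d,[.5303,.04,.03])); print("per 10mm y low",p1-p0)
p0=np.array(proj(d,[.5303,.0,.075])); p1=np.array(proj(d,[.5303,.01,.075])); print("per 10mm y nub",p1-p0)
c=d["image"][228:275,235:285,::-1]; cv2.imwrite("pics/z33.png",cv2.resize(c,None,fx=12,fy=12,interpolation=cv2.INTER_CUBIC))
E
```

```text
0.98 -2.200913 2.575931
0.92 -2.1723042 2.6222467
0.73 -1.522157 1.699167
0.45 -1.7288023 1.584425
per 10mm y low [-3.00709615  3.53246117]
per 10mm y nub [-2.99218755  3.39048094]
```

View pics/z33.png

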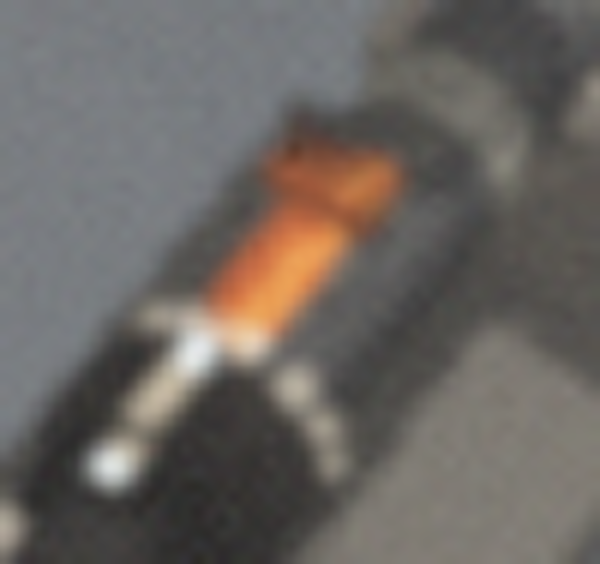

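```bash
python3 - <<'E'
from h import *
for f in("scene0.npz","last.npz"):
    d=dict(np.load(f)); H=cv2.cvtColor(d["image"],cv2.COLOR_RGB2HSV)
    m=(H[...,0]<20)&(H[...,1]>110)&(H[...,2]>50); m[:,:240]=0;m[:,280:]=0;m[:225]=0;m[265:]=0
    v,u=np.nonzero(m); P=np.array([pt(d,a,b) for a,b in zip(u,v)])
    P=P[(P[:,2]>.05)&(P[:,2]<.1)]
    h=np.percentile(P[:,2],[5,50,95]); y=P[:,1]; hist=[(round(lo,3),len(P[(y>=lo)&(y<lo+.003)]),round(float(np.median(P[(y>=lo)&(y<lo+.003),2])),4) if ((y>=lo)&(y<lo+.003)).any() else None) for lo in np.arange(-.012,.06,.003)]
    print(f,h.round(3)); print(hist)
    N=P[P[:,2]>.0765]; print("nub pts",len(N),N.mean(0).round(4),N[:,1].min().round(4),N[:,1].max().round(4))
E
```

```text
scene0.npz [0.067 0.07  0.079]
[(np.float64(-0.012), 0, None), (np.float64(-0.009), 0, None), (np.float64(-0.006), 3, 0.0759), (np.float64(-0.003), 10, 0.0771), (np.float64(-0.0), 10, 0.0779), (np.float64(0.003), 32, 0.0735), (np.float64(0.006), 10, 0.0694), (np.float64(0.009), 8, 0.0691), (np.float64(0.012), 10, 0.0698), (np.float64(0.015), 8, 0.0696), (np.float64(0.018), 10, 0.0684), (np.float64(0.021), 10, 0.0684), (np.float64(0.024), 8, 0.0693), (np.float64(0.027), 9, 0.0693), (np.float64(0.03), 3, 0.0695), (np.float64(0.033), 0, None), (np.float64(0.036), 0, None), (np.float64(0.039), 0, None), (np.float64(0.042), 0, None), (np.float64(0.045), 0, None), (np.float64(0.048), 0, None), (np.float64(0.051), 0, None), (np.float64(0.054), 0, None), (np.float64(0.057), 0, None)]
nub pts 24 [0.5319 0.002  0.0781] -0.0021 0.0057
last.npz [0.068 0.07  0.078]
[(np.float64(-0.012), 0, None), (np.float64(-0.009), 0, None), (np.float64(-0.006), 0, None), (np.float64(-0.003), 0, None), (np.float64(-0.0), 0, None), (np.float64(0.003), 0, None), (np.float64(0.006), 1, 0.0751), (np.float64(0.009), 8, 0.0767), (np.float64(0.012), 11, 0.0774), (np.float64(0.015), 15, 0.0774), (np.float64(0.018), 29, 0.075), (np.float64(0.021), 9, 0.0689), (np.float64(0.024), 9, 0.0695), (np.float64(0.027), 10, 0.0693), (np.float64(0.03), 11, 0.0694), (np.float64(0.033), 8, 0.069), (np.float64(0.036), 9, 0.0694), (np.float64(0.039), 9, 0.0694), (np.float64(0.042), 0, None), (np.float64(0.045), 0, None), (np.float64(0.048), 0, None), (np.float64(0.051), 0, None), (np.float64(0.054), 0, None), (np.float64(0.057), 0, None)]
nub pts 28 [0.5307 0.0158 0.0778] 0.0097 0.0201
```

```bash
python3 - <<'E'
from h import *
for f in("scene0.npz","last.npz"):
    d=dict(np.load(f)); H=cv2.cvtColor(d["image"],cv2.COLOR_RGB2HSV)
    m=(H[...,0]<20)&(H[...,1]>110)&(H[...,2]>50); m[:,:240]=0;m[:,280:]=0;m[:225]=0;m[265:]=0
    v,u=np.nonzero(m); P=np.array([pt(d,a,b) for a,b in zip(u,v)])
    Q=P[(P[:,2]>.0715)&(P[:,2]<.0763)]; print(len(Q),Q[:,1].mean(),np.median(Q[:,1]))
    s=np.sort(P[(P[:,2]>.05)&(P[:,2]<.1)][:,1]); print(s[:6].mean())
print(manip.get_state()["clock"])
E
```

```text
23 0.0038648733395803088 0.003972216514336102
-0.0030225003025284025
20 0.017648919917390423 0.018422558953828633
0.01031545177185699
37.85
```

```bash
python3 -c "
from rig import workorder; print(workorder.sign_off())"
```

```text
the job is handed in; nothing more can be done
None
```

The ring is on its mark and the lock is pushed in, and I handed the job in at about 37.9 s of the 45 s limit. I could not fully confirm that the lock is all the way home.

**Ring:** The closed fingertip turned the ring three clicks, from -3 to -1 and then to the mark. The last pictures show the long white line running straight into the index. I never saw it past the index. It took far more force than the 1.5 N stated. My first light strokes did not turn it at all, and one stroke reached about 29 N sideways and 38 N down. That stroke shifted or tilted the stand slightly, and it settled back.

**Lock:** I pushed the orange lock towards the ring until it stopped against about 14 N, then pushed once more. On that second push the stand slid instead of the lock moving.

- **Travel measured:** depth and picture measurements give 6 to 7 mm from its starting point, which was itself 0 to 1.5 mm in. The requirement is 6.5 mm.
- **Why I took it as home:** the lock should slide at about 2 N, and it held against roughly 14 N. The picture measurement alone does not prove it.

**Stand and bystanders:** The stand ended about 7 mm towards the needle end, within the 25 mm limit, and looked flat on the bench. I saw no movement of the pouch, steel grip, bottle or tape in the parts of the last pictures I checked. The arm was clear of everything, about 12 cm up, when I handed in.

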